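Sift bearing balls into the kit

TASK

First pack the empty red bin flat into the free gap between the two jars in the grey kit box, its tab on the side away from the chute. Then turn the brass cap until its medium slot is over the outlet (orange end of the knob pointing down the cap's slope, to the kit box), and only then tip the canister forward by its red lever so that all three small steel balls run into the bin while the big copper nut stays inside. Finally swing the canister fully back to its rest stop, leaving the cap so set, the bin packed, and the jars and other things on the bench undisturbed.

Things in the scene. Friction and masses are not known exactly. Their poses are not given: they have to be found in the camera images.
- stand: Fixed blue dispenser stand with a steel chute and, at its -x front, a grey open kit box. Origin: on the table under the canister's pivot axis, which runs along y 220 mm up; z up. Two posts at y = +-56 mm, 44 mm wide in x, 238 mm high. Kit box: outside 70 (x) by 190 (y) by 35 mm, walls 4 mm, inner floor 4 mm above the table, centred at x = -145 mm.
- chute_mouth (a point): Middle of the chute floor's lower end, at (-112, 0, 55) mm of the stand, 34 mm wide, side walls 28 to 58 mm high; a clear upright guard 66 mm wide stands above it, 80 to 164 mm high, at x = -106 mm. The chute rises from here at 20 degrees to x = +50 mm, under the canister; the bin goes in front of and below this mouth.
- bay (a point): Centre of the kit box's inner floor, at (-145, 0, 4) mm of the stand: where the bin's underside centre goes, with its axes parallel to the stand's. Free gap: 62 mm in x, about 78 mm in y between the jars (which can slide 2 mm).
- bin: Empty red bin, 56 (x) by 68 (y) mm, 45 mm high, walls 3 mm, 0.1 kg, standing loose on the table beside the stand. Origin: centre of its underside, z up. In the middle of its -x wall stands a grip tab, 10 mm (x) by 12 mm (y), rising from the wall to 85 mm above the underside, centred at x = -23 mm.
- tab (a point): Centre of the top of the bin's tab, at (-23, 0, 85) mm of the bin. Pinch the tab across its 12 mm (bin y); keep fingertips above the 45 mm rim and the 44 mm jars.
- canister (a joint): Tip angle of the clear canister on its pivot, rad: 0 = rest stop (cap axis leans 35 degrees from vertical towards the kit box, the stand's -x); grows as it is tipped forward, stop at 2.2 (161 degrees from vertical, cap facing down at the chute). Friction about 0.35 N m: it stays where it is left. The balls may need a second of pouring, or some rocking.
- canister_mid (a point): On the pivot axis, mid canister, turning with it. z: along the canister to the cap; y: along the pivot like the stand's y; x: up the slope of the cap at rest. The lid's outlet (a 108 degree sector) is on the -x, lower side. Canister radius 44 mm outside, 40 inside, from z = -45 to +59 mm; cap disc from 60 to 65 mm.
- cap (a joint): Angle of the rotary cap, rad, counterclockwise positive facing the cap from outside. 0 = medium slot (17 mm wide arc, passes the balls only) over the outlet. The wide slot (30 mm) is over it at +2.09 and would let the big nut out; the third, fine slot (8 mm) lets nothing out. Stops at -0.5 and 2.75. Starts between 1.7 and 2.5: usually two grasps. Friction 0.07 N m; stays where left.
- knob_top (a point): Centre of the top of the cap's knob, on the cap's axis, 97 mm from canister_mid; z outward along the axis, x turns with the cap (at joint 0 parallel to canister_mid's x). Knob: bar 44 mm long (point x) by 14 mm wide (point y), standing 32 mm out of the disc; its orange end at point -x points at the medium slot. Brass disc radius 46 mm.
- lever_grip (a point): Middle of the lever's red grip bar: round, 10 mm thick, parallel to the pivot axis and 85 mm from it, 105 mm from the stand's middle on its +y side, free for 25 mm either side of this point. At rest the lever points 50 degrees back (+x) and up from the pivot; the bar swings over the top towards the kit box (-x) as the canister tips.
- ball_a: Small steel ball, 14 mm, origin at its centre; starts in the canister.
- ball_b: Small steel ball, 14 mm, origin at its centre; starts in the canister.
- ball_c: Small steel ball, 14 mm, origin at its centre; starts in the canister.
- big_nut: Big copper-coloured hex nut, 24 mm across flats, 20 mm thick, origin at its centre; starts in the canister and must stay there.
- jar_l: Amber jar, 50 mm wide, 44 mm high, loose in the kit box on the stand's +y side; leave alone. Origin: centre of underside.
- jar_r: Amber jar, 50 mm wide, 44 mm high, loose in the kit box on the stand's -y side; leave alone. Origin: centre of underside.
- green_cup: Bystander: green cup, 72 mm wide, 75 mm high.
- screwdriver: Bystander: red screwdriver, 200 mm, lying.
- wrench: Bystander: steel wrench, 180 mm, lying.
- oil_bottle: Bystander: white oil bottle, 56 mm wide, 140 mm high.
- gear: Bystander: steel gear, 72 mm across, 34 mm high.
There are look-alikes about, which are no part of the job. There is more than one size of the bin; the one meant has the size given above.

How it is judged:
On the way, in this order (a step that is already met when the one before it is completed fails the run):
1. the red bin stands flat in the gap of the kit box, tab away from the chute, let go (x of bin in the frame of stand between -0.151 and -0.139 m and y of bin in the frame of stand between -0.01 and 0.01 m and z of bin in the frame of stand below 0.009 m and angle between bin's own z axis and vertical below 0.08 rad and x of tab in the frame of stand below -0.155 m and contact force between the fingers and bin below 0.3 N), for 0.2 s.
2. the cap's medium slot is over the outlet, within 0.2 rad, the canister still at rest (value of joint cap between -0.2 and 0.2 rad and value of joint canister below 0.15 rad), for 0.2 s.
3. the canister is tipped forward and all three small balls are in the bin, with the big nut in the canister (x of ball_a in the frame of bin between -0.027 and 0.027 m and y of ball_a in the frame of bin between -0.033 and 0.033 m and z of ball_a in the frame of bin between 0 and 0.045 m and x of ball_b in the frame of bin between -0.027 and 0.027 m and y of ball_b in the frame of bin between -0.033 and 0.033 m and z of ball_b in the frame of bin between 0 and 0.045 m and x of ball_c in the frame of bin between -0.027 and 0.027 m and y of ball_c in the frame of bin between -0.033 and 0.033 m and z of ball_c in the frame of bin between 0 and 0.045 m and x of big_nut in the frame of canister_mid between -0.036 and 0.036 m and y of big_nut in the frame of canister_mid between -0.036 and 0.036 m and z of big_nut in the frame of canister_mid between -0.045 and 0.055 m and value of joint canister above 0.5 rad), for 0.2 s.
At the end, for the whole second after the job is handed in: The bin stands flat in the kit box gap (6 mm in x, 10 mm in y), tab away from the chute, with all three small balls at rest in it; the big nut is in the canister; the canister is back at its rest stop (below 0.08 rad); the cap's medium slot is over the outlet (0.25 rad) (x of bin in the frame of stand between -0.151 and -0.139 m and y of bin in the frame of stand between -0.01 and 0.01 m and z of bin in the frame of stand below 0.009 m and angle between bin's own z axis and vertical below 0.08 rad and x of tab in the frame of stand below -0.155 m and x of ball_a in the frame of bin between -0.027 and 0.027 m and y of ball_a in the frame of bin between -0.033 and 0.033 m and z of ball_a in the frame of bin between 0 and 0.045 m and x of ball_b in the frame of bin between -0.027 and 0.027 m and y of ball_b in the frame of bin between -0.033 and 0.033 m and z of ball_b in the frame of bin between 0 and 0.045 m and x of ball_c in the frame of bin between -0.027 and 0.027 m and y of ball_c in the frame of bin between -0.033 and 0.033 m and z of ball_c in the frame of bin between 0 and 0.045 m and x of big_nut in the frame of canister_mid between -0.036 and 0.036 m and y of big_nut in the frame of canister_mid between -0.036 and 0.036 m and z of big_nut in the frame of canister_mid between -0.045 and 0.055 m and value of joint canister below 0.08 rad and linear speed of bin below 0.02 m/s and value of joint cap between -0.25 and 0.25 rad and linear speed of each of ball_a, ball_b, ball_c below 0.03 m/s); the robot touches nothing.
It fails at once if the big nut leaves the canister (not ((x of big_nut in the frame of canister_mid between -0.036 and 0.036 m and y of big_nut in the frame of canister_mid between -0.036 and 0.036 m and z of big_nut in the frame of canister_mid between -0.045 and 0.055 m))).
It fails at once if the canister is tipped before the cap is set (value of joint each of canister, cap above 0.35 rad).
It fails at once if a jar is knocked over or lifted out (angle between any of jar_l, jar_r's own z axis and vertical above 0.35 rad or distance of any of jar_l, jar_r from where it was at the start of the episode above 0.03 m).
It fails at once if a bystander is disturbed (moved more than 40 mm) (distance of any of green_cup, screwdriver, wrench, oil_bottle, gear from where it was at the start of the episode above 0.04 m).
It also fails if it takes over 72 s, if anything falls off the work surface, if the arm or the gripper's body presses on something with over 40 N, if the wrist force passes 120 N, or if a joint passes its speed limit or range.

ROBOT

A 7-joint arm with a two-finger parallel gripper is mounted at the origin on the work surface. World frame = base frame: x ahead of the robot, y to its left, z up, the work surface at z = 0. Lengths are in m, angles in rad, forces in N, time in s.
With the tool pointing down it reaches from about 0.4 to 0.85 m from the base axis. Payload 10.4 kg.
Tool frame: the origin (TCP) lies between the finger pads; the fingertips stand 14 mm ahead of it and the grasp point (between the pads) lies 5 mm behind it (r.finger_overhang is the z of the fingertips in the tool frame, in m); z points along the fingers, y is the line along which they close (so a half turn about z gives the same grasp; the last joint's range is limited). The gripper opens to 87 mm and grips with 3 to 60 N. Pads are 19 mm wide; open, the fingers measure 117 mm over their backs; the gripper's body (75 mm by 190 mm) begins 51 mm behind the grasp point.
Start: joints at [1.295, 0.332, -0.065, 1.46, 0.022, 1.35, -0.088], TCP at [0.156, -0.605, 0.214] pointing down, gripper open.
Joint ranges: [-2.6, 2.6], [-0.5, 2.12], [-1.47, 1.34], [0.16, 2.42], [-1.27, 4.41], [0.06, 2.06], [-2.6, 2.6]. Speed limits (rad/s): [2.22, 2.22, 2.79, 2.79, 3.14, 3.14, 3.14].

INTERFACE

Orientations are given as a unit quaternion [x, y, z, w].
In Python, from bench import r, optics gives the robot as it stands.
- The arm moves only by the shell command python3 -m pendant 'ROWS' [FORCE]. ROWS is JSON, a list of rows, each a list of 7 numbers: the closure, from -1 (fully open) to 1 (shut), then the shift along the tool's x, y, z scaled (see below), then the turn, a rotation vector about the tool's x, y, z scaled (see below). In form: [[grip, x, y, z, rx, ry, rz], ...]. A call has 1 to 8 rows; each row is the pose to reach, as a shift and turn from the pose commanded when the call began, along the tool's axes at that moment; what a row does not reach only later rows make up. The controller multiplies each number of a shift by 0.3 m and each number of a turn by 120 degrees. A row lasts 1/8 s, in which the tool goes at most 62.5 mm and 10.7 degrees, less where a joint would pass 70% of its speed; a pose out of reach is approached as far as the arm can. A call with a number of a shift or a turn outside -1 to 1 is refused whole. A call with a gripper value outside its range is refused whole. The fingers move at their own pace and stop on an object; FORCE is the grip in N (left out, the last holds). Time passes only in rows, so rows that repeat a pose let the fingers close. It gives the time, the measured TCP pose, the force, the opening and the grip force at its end, in the units of the state.
- r.read_state(): the state, without advancing time (a new reading comes with each control period).
- optics.camera(name): name is "scene" or "top" or "wrist"; returns a dict with "pixels" (384x512x3 uint8, red, green, blue), "vfov" (degrees; the focal length in pixels is half the picture's height over the tangent of half this angle, whatever the lens; pixels are square), "cx", "cy" (the principal point, pixels), "rvec" (rotation vector, rad) and "tvec" (3), from world to camera coordinates, as OpenCV has them. Camera axes: x right, y down, z forward; pixel columns grow to the right and rows downward; lengths in m; the calibration is good to about 2 mm. A picture is of the moment at which its call begins. There is no depth.
- r.close_job(): hands the job in; it is judged then, once.
The state is a dict: "time": time; "joint_positions": joint angles; "joint_vel": joint speeds; "joint_torque": joint torques, N m; "ee_pos": TCP position; "eef_rot": TCP orientation; "ft_force": force on the tool from outside, world axes, zero at the start; "torque": the same for the moment, N m; "width": finger opening in m; "grip_force": force on a finger pad.
Only numpy, scipy, OpenCV 4.12 (cv2) and the standard library are available. Lean on these libraries where they do the work, as an engineer would, in place of code of your own. Each camera call takes 0.05 s, during which the arm holds its last target. There are 200 camera calls.

## Working session

There is one attempt and no reset: what is moved stays moved. The work goes in short steps, Python scripts to look and compute and a shell command to move; the robot and the scene stay as the last step left them, time stands still between calls to the robot, and variables do not carry over. Pictures are saved under pics/ and viewed, at most 10 in all, crops included, and the job is handed in when it is done.

```bash
ls; mkdir -p pics; python3 - <<'E'
from bench import r, optics
import cv2, json
for n in ("scene","top"):
    c=optics.camera(n); cv2.imwrite(f"pics/{n}0.png",cv2.resize(c["pixels"][:,:,::-1],(800,600),interpolation=cv2.INTER_CUBIC))
    print(n,{k:c[k] for k in c if k!="pixels"})
print(r.read_state())
E
```

```text
pics
scene {'vfov': 56.92719593410447, 'cx': 251.67328616431536, 'cy': 191.16915217099262, 'rvec': array([ 1.9156089 ,  1.51953524, -0.6205977 ]), 'tvec': array([-0.13995176, -0.21577013,  1.68636523])}
top {'vfov': 53.875063630405336, 'cx': 259.48028897673703, 'cy': 192.49421064884797, 'rvec': array([ 2.19972141, -2.18448707,  0.04873508]), 'tvec': array([0.00487194, 0.50448279, 1.31837082])}
{'time': 0.1, 'joint_positions': array([ 1.29543763,  0.33277865, -0.06471521,  1.46081167,  0.02163574,
        1.34987964, -0.08851013]), 'joint_vel': array([ 0.00050085, -0.00243774,  0.00054497, -0.00161861,  0.00145167,
        0.00027455,  0.00070957]), 'joint_torque': array([ 1.54737725e-03, -6.24545860e+01,  2.46878219e-02, -3.90718997e+01,
       -6.13767863e-02,  3.64577549e-02,  1.33019739e-04]), 'ee_pos': array([ 0.15621023, -0.60482538,  0.2132741 ]), 'eef_rot': array([ 9.92022667e-01,  1.26058238e-01, -1.14565894e-04, -5.79117802e-04]), 'ft_force': array([ 0.26920932,  0.3796616 , -0.31626736]), 'torque': array([-2.04762078e-05,  3.12804371e-02, -2.79203409e-02]), 'grip_force': 0.0, 'width': 0.08700794658094571}
```

View pics/scene0.png

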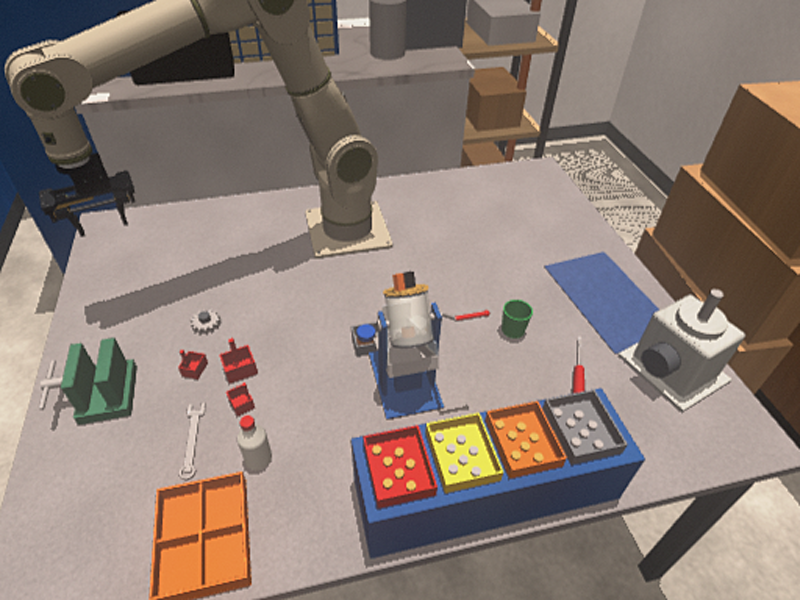

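View pics/top0.png

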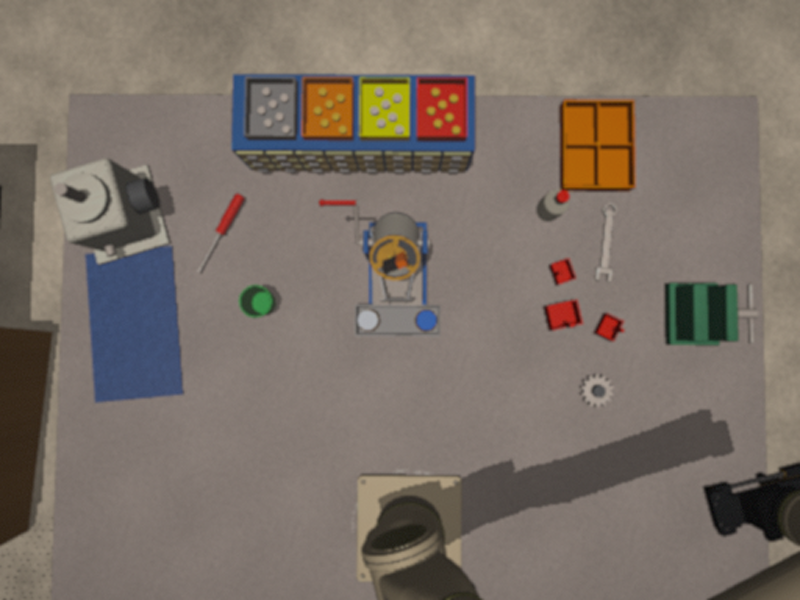

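The red bins are at top (562,314), (562,271) and (608,327). The first is the largest, so it is the likely one. The stand is at about (398,250), with the kit box towards the robot. Next I take a close crop of each.

```bash
cat > h.py <<'E'
from bench import r, optics
import cv2, numpy as np
from scipy.spatial.transform import Rotation as R
def cam(n):
    c=optics.camera(n); h=c["pixels"].shape[0]; f=h/2/np.tan(np.radians(c["vfov"])/2)
    c["K"]=np.array([[f,0,c["cx"]],[0,f,c["cy"]],[0,0,1]]); c["R"]=cv2.Rodrigues(c["rvec"])[0]; return c
def atz(c,u,v,z):
    d=c["R"].T@np.linalg.inv(c["K"])@[u,v,1]; o=-c["R"].T@c["tvec"]; return o+d*(z-o[2])/d[2]
def proj(c,P):
    return cv2.projectPoints(np.array(P,float).reshape(-1,3),c["rvec"],c["tvec"],c["K"],None)[0][:,0]
def crop(c,x0,y0,w,h,s):
    im=cv2.resize(c["pixels"][y0:y0+h,x0:x0+w,::-1],None,fx=s,fy=s,interpolation=cv2.INTER_CUBIC); return im
def grid(im,x0,y0,s,step=10):
    for i in range(-(-x0//step)*step,x0+im.shape[1]//s,step):
        cv2.line(im,((i-x0)*s,0),((i-x0)*s,6),(255,255,255),1); cv2.putText(im,str(i),((i-x0)*s,16),0,.35,(255,255,255),1)
    for j in range(-(-y0//step)*step,y0+im.shape[0]//s,step):
        cv2.line(im,(0,(j-y0)*s),(6,(j-y0)*s),(255,255,255),1); cv2.putText(im,str(j),(8,(j-y0)*s+4),0,.35,(255,255,255),1)
    return im
E
python3 - <<'E'
from h import *
c=cam("top")
a=grid(crop(c,340,160,66,66,6),340,160,6); b=grid(crop(c,220,130,66,90,6),220,130,6)
s=cam("scene")
d=grid(crop(s,105,210,66,60,6),105,210,6); e=grid(crop(s,215,170,66,100,6),215,170,6)
im=np.zeros((600,800,3),np.uint8)
for q,x,y in((a,0,0),(b,400,0)): q=q[:600,:396]; im[y:y+q.shape[0],x:x+q.shape[1]]=q
cv2.imwrite("pics/t1.png",im)
im=np.zeros((600,800,3),np.uint8)
for q,x,y in((d,0,0),(e,400,0)): q=q[:600,:396]; im[y:y+q.shape[0],x:x+q.shape[1]]=q
cv2.imwrite("pics/s1.png",im)
E
```

```text
(no output)
```

View pics/t1.png

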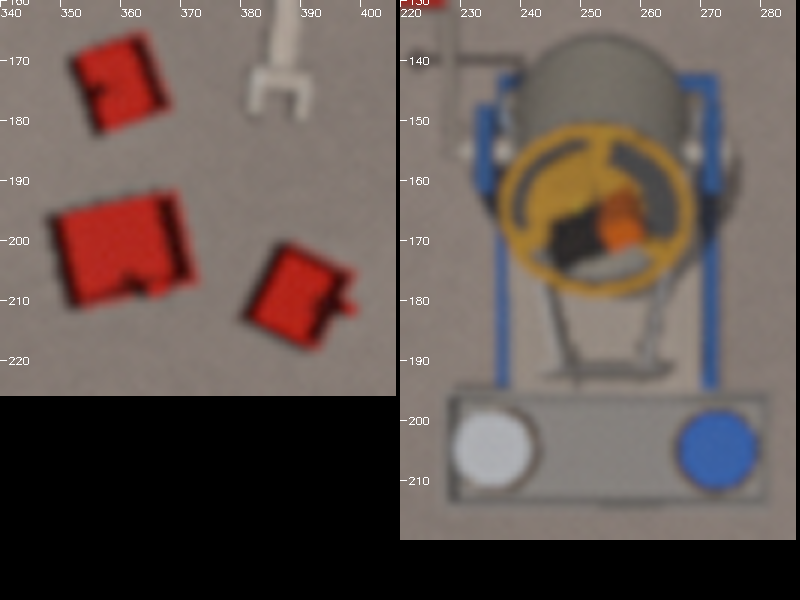

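View pics/s1.png

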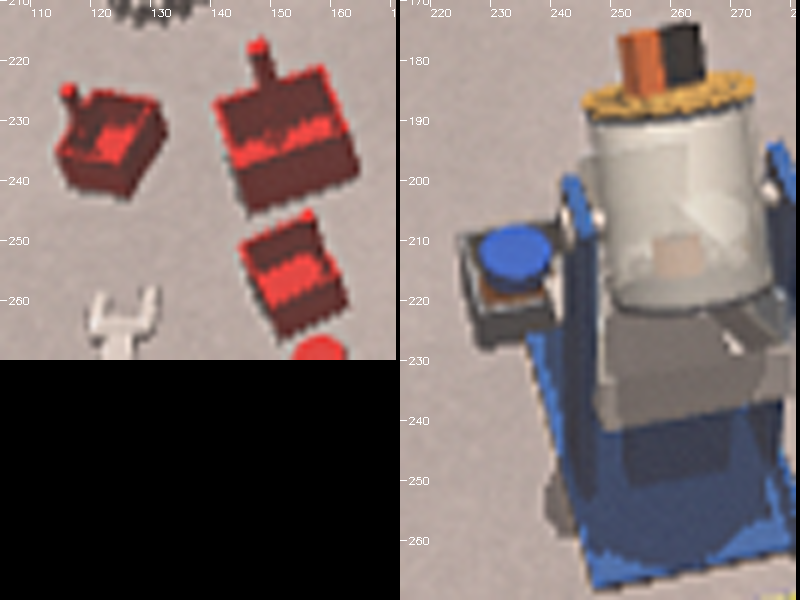

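The chosen bin is the large one. In the top view its rim corners are (349,196), (369,191.5), (372,207) and (352,211), and its tab is at (365,208), roughly -x. In the scene view the tab is at (149,217.5). The box rim corners in the top view are (228,196) and (281.5,213.5), and the knob's orange end is at top (258,164). Now I fit the poses.

```bash
cat > fit.py <<'E'
from h import *
from scipy.optimize import least_squares
def fit(obs,x0):
    def W(p,P): return R.from_euler('z',p[2]).apply(P)+[p[0],p[1],0]
    f=lambda p:np.concatenate([(proj(c,W(p,np.array([m for m,_ in o],float)))-np.array([q for _,q in o])).ravel() for c,o in obs])
    s=least_squares(f,x0,loss='soft_l1'); return s.x,f(s.x).round(1)
E
python3 - <<'E'
from fit import *
t=cam("top"); s=cam("scene")
b=lambda x,y,z:(x*.001,y*.001,z*.001)
ot=[(b(28,34,45),(349,196)),(b(28,-34,45),(369,191.5)),(b(-28,-34,45),(372,207)),(b(-28,34,45),(352,211)),(b(-23,0,85),(365,208.5))]
os=[(b(-23,0,85),(148.5,217.5)),(b(-28,-34,45),(141,226.5)),(b(-28,34,45),(158.5,221)),(b(28,-34,0),(146.5,245)),(b(28,34,0),(164.5,238.5))]
for o in ([(t,ot)],[(s,os)],[(t,ot),(s,os)]): print("bin",*fit(o,[.55,-.4,.2]))
st=[(b(-110,95,35),(228,196)),(b(-110,-95,35),(281,196)),(b(-180,-95,35),(281.5,213.5)),(b(-180,95,35),(228,213.5))]
p,e=fit([(t,st)],[.6,0,0]); print("stand",p,e)
st+=[(b(-55.6-40*0,0,299.5),(252.5,166.5))]
ss=[(b(-55.6,0,299.5),(261,177)),(b(-180,-95,35),(225,208.5)),(b(-110,-95,35),(228,227))]
p,e=fit([(t,st),(s,ss)],[.6,0,0]); print("stand",p,e)
for c in(t,s):
  for q in (b(-55.6,0,299.5),b(-22,56,238),b(22,-56,238),b(65,105,275),b(55,105,285),b(-145,63,44),b(-145,-63,44)): print(proj(c,R.from_euler('z',p[2]).apply(q)+[p[0],p[1],0]).round(1),end='')
  print()
print(atz(t,210,130,.28),atz(t,210,130,.275))
E
```

```text
bin [ 0.47423151 -0.33832835  0.20235533] [ 0.1 -0.6 -0.5  0.1 -0.1  0.6  0.4  0.4  0.1 -0.5]
bin [ 0.47961091 -0.3385387   0.1997019 ] [-0.5 -0.4 -0.6 -0.1  0.6 -0.6 -0.   0.4  0.6  0.7]
bin [ 0.47601741 -0.33857039  0.19947906] [ 0.2 -1.1 -0.4 -0.4 -0.   0.1  0.5 -0.1  0.1 -1.1 -0.6 -1.2 -0.6 -0.9
  0.5 -1.3 -0.1 -0.4  0.5 -0.1]
stand [0.60585489 0.02623176 0.01038264] [-0.8 -1.3  1.  -1.5  0.7  1.3 -0.8  1.4]
stand [0.61193193 0.02938588 0.01891569] [-1.4 -2.8  0.4 -3.5  0.2 -0.7 -1.3 -0.1 -0.8  2.  -3.  -2.1 -1.1  0.6
 -0.4 -4.3]
[[251.7 168.5]][[233.1 159.7]][[271.  144.4]][[214.8 127.9]][[214.3 130.6]][[235.7 203.1]][[272.4 202.7]]
[[258.  174.9]][[277.3 193.3]][[246.5 209.5]][[302.6 201.9]][[301.8 197.2]][[266.3 206.7]][[234.  212.6]]
[0.66765003 0.14841729 0.28      ] [0.66873907 0.14912017 0.275     ]
```

```bash
cat >> h.py <<'E'
def go(p,Rt=None):
    """scaled shift/turn from the present pose to world p, Rt"""
    s=r.read_state(); Rc=R.from_quat(s["eef_rot"]); sh=Rc.inv().apply(np.array(p)-s["ee_pos"])/.3
    tu=(Rc.inv()*Rt).as_rotvec()/np.radians(120) if Rt is not None else np.zeros(3)
    print("shift",sh.round(3),"turn",tu.round(3),"at",s["ee_pos"].round(4)); return sh,tu
def down(yaw): return R.from_euler('z',yaw)*R.from_euler('x',np.pi)
E
python3 -m pendant '[[-0.4,0.15,-0.08,0,0,0,0],[-0.4,0.35,-0.18,0,0,0,0],[-0.4,0.55,-0.28,0,0,0,0],[-0.4,0.75,-0.38,0,0,0,0],[-0.4,0.95,-0.48,0,0,0,0]]' 20
python3 -c "
from h import *
go([.4535,-.343,.2],down(.2))"
```

```text
time: 0.92
ee_pos: [0.3837, -0.405, 0.2142]
eef_rot: [0.992, 0.126, 0.0, 0.0]
ft_force: [1.4, -0.2, 0.8]
width: 0.0611
grip_force: 0.0
shift [ 0.277 -0.142  0.047] turn [ 0.    -0.     0.025] at [ 0.3837 -0.405   0.2142]
```

```bash
python3 -m pendant '[[-0.4,0.14,-0.07,0,0,0,0.02],[-0.4,0.24,-0.12,0,0,0,0.025],[-0.4,0.24,-0.12,0,0,0,0.025]]'
python3 - <<'E'
from h import *
c=cam("wrist"); print(r.read_state()["ee_pos"],c["tvec"],-c["R"].T@c["tvec"],c["R"],c["K"][0])
cv2.imwrite("pics/w1.png",grid(crop(c,112,84,400,300,2),112,84,2,20))
E
```

```text
time: 1.3
ee_pos: [0.4454, -0.3509, 0.214]
eef_rot: [0.995, 0.103, 0.0, -0.0]
ft_force: [-0.2, -0.7, 0.3]
width: 0.0608
grip_force: 0.0
[ 0.44381263 -0.3527617   0.2138848 ] [-0.43498676  0.32328286  0.47736804] [ 0.50894253 -0.33849007  0.38471745] [[ 0.20448644 -0.97886878 -0.00109808]
 [-0.94985785 -0.19869687  0.24143244]
 [-0.23654886 -0.04832664 -0.97041701]] [328.34510801   0.         255.88421814]
```

View pics/w1.png

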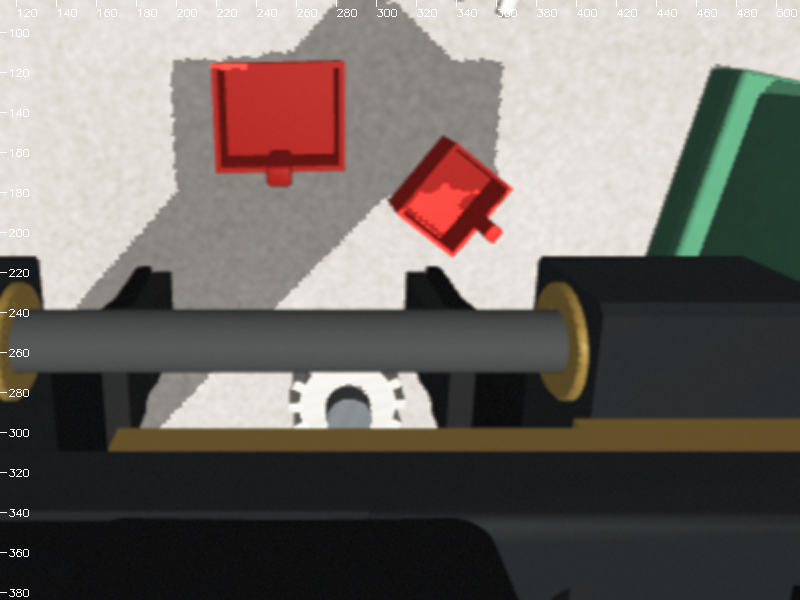

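The wrist view shows the tab towards the robot, with its top at (251.5,172). The rim corners are (217.5,115), (284,114.5), (284.5,169) and (220,170.5).

```bash
python3 - <<'E'
from fit import *
w=cam("wrist")
b=lambda x,y,z:(x*.001,y*.001,z*.001)
o=[(b(28,34,45),(217.5,115)),(b(28,-34,45),(284,114.5)),(b(-28,-34,45),(284.5,169)),(b(-28,34,45),(220,170.5)),(b(-23,0,85),(251.5,172))]
p,e=fit([(w,o)],[.475,-.34,.2]);print(p,e)
t=R.from_euler('z',p[2]).apply(b(-23,0,0))+[p[0],p[1],0]; print(t); t[2]=.067
go(t,down(p[2]))
E
```

```text
[ 0.47289598 -0.34274624  0.22191706] [-0.3  0.5  0.6 -0.3  0.   0.  -0.3 -0.3 -0.   0.1]
[ 0.45046001 -0.34780854  0.        ]
shift [ 0.029 -0.015  0.49 ] turn [ 0.    0.   -0.01] at [ 0.4428 -0.3539  0.2139]
```

```bash
python3 -m pendant '[[-0.4,0.03,-0.015,0.12,0,0,-0.01],[-0.4,0.03,-0.015,0.25,0,0,-0.01],[-0.4,0.03,-0.015,0.35,0,0,-0.01],[-0.4,0.03,-0.015,0.35,0,0,-0.01],[-0.4,0.03,-0.015,0.35,0,0,-0.01]]'
python3 -c "
from h import *
go([.4505,-.3478,.067],down(.222))"
```

```text
time: 2.02
ee_pos: [0.4512, -0.3485, 0.1104]
eef_rot: [0.994, 0.11, 0.001, 0.001]
ft_force: [0.2, -1.0, 0.7]
width: 0.0611
grip_force: 0.0
shift [-0.002 -0.003  0.145] turn [ 0.001 -0.    -0.001] at [ 0.4512 -0.3485  0.1104]
```

```bash
python3 -m pendant '[[-0.4,0,0,0.08,0,0,0],[-0.4,0,0,0.143,0,0,0],[-0.4,0,0,0.143,0,0,0],[1,0,0,0.143,0,0,0],[1,0,0,0.143,0,0,0],[1,0,0,0.143,0,0,0],[1,0,0,0.143,0,0,0],[1,0,0,0.143,0,0,0]]' 20
```

```text
time: 3.02
ee_pos: [0.4511, -0.3474, 0.0662]
eef_rot: [0.994, 0.11, 0.0, 0.0]
ft_force: [-0.1, -0.0, 0.5]
width: 0.019
grip_force: 0.0
```

```bash
python3 -m pendant '[[1,0,0,0,0,0,0],[1,0,0,0,0,0,0],[1,0,0,-0.1,0,0,0],[1,0,0,-0.25,0,0,0],[1,0,0,-0.4,0,0,0],[1,0,0,-0.4,0,0,0]]' 30
python3 -c "
from h import *
go([.42,-.2,.19],down(.015)); go([.42,.024,.19],down(.015))"
```

```text
time: 3.78
ee_pos: [0.4528, -0.3485, 0.1899]
eef_rot: [0.994, 0.11, 0.002, 0.002]
ft_force: [0.2, 0.0, -0.9]
width: 0.0112
grip_force: 30.0
shift [ 0.002 -0.507 -0.003] turn [ 0.002 -0.002  0.099] at [ 0.4528 -0.3485  0.1899]
shift [ 0.166 -1.235 -0.006] turn [ 0.002 -0.002  0.099] at [ 0.4528 -0.3485  0.1899]
```

```bash
python3 -m pendant '[[1,-0.05,-0.08,0,0,0,0.03],[1,-0.08,-0.25,0,0,0,0.06],[1,-0.08,-0.42,0,0,0,0.099],[1,-0.08,-0.6,0,0,0,0.099],[1,-0.08,-0.7,0,0,0,0.099],[1,-0.08,-0.7,0,0,0,0.099],[1,-0.08,-0.7,0,0,0,0.099]]'
python3 - <<'E'
from h import *
c=cam("wrist"); print(r.read_state()["ee_pos"],-c["R"].T@c["tvec"])
cv2.imwrite("pics/w2.png",grid(crop(c,0,0,400,300,2),0,0,2,20))
E
```

```text
time: 4.65
ee_pos: [0.3814, -0.1485, 0.1857]
eef_rot: [1.0, 0.007, -0.0, 0.0]
ft_force: [0.4, 0.5, -0.8]
width: 0.0117
grip_force: 30.0
[ 0.38142237 -0.14868489  0.18566109] [ 0.44647551 -0.14840176  0.35632886]
```

View pics/w2.png

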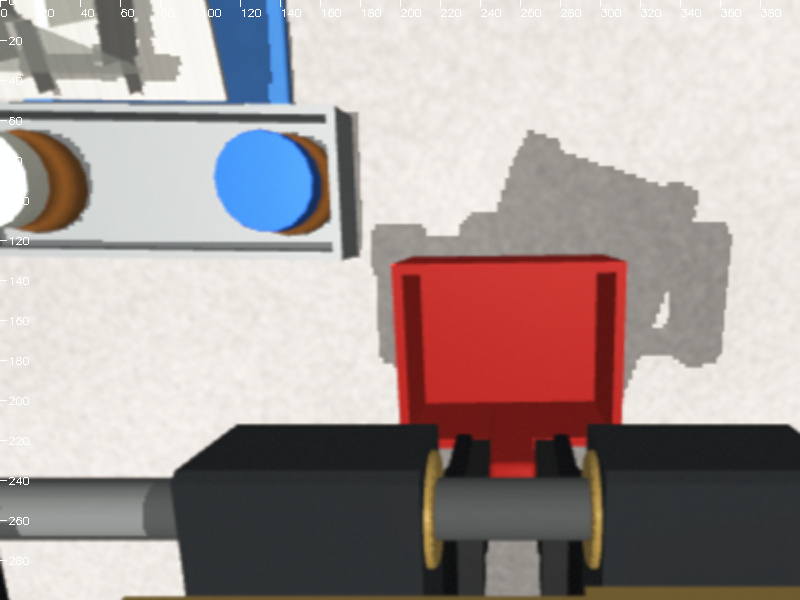

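The wrist view shows the kit box's -y end, with rim corners at (167.5,54) and (171,129.5), and the blue jar at (132,90). The held bin hangs level.

```bash
python3 - <<'E'
from fit import *
w=cam("wrist"); g=cv2.cvtColor(w["pixels"],cv2.COLOR_RGB2GRAY).astype(int)
for a in(60,80,100,150): print(a,g[48:64,a],g[116:132,a])
for q in((167.5,54),(171,129.5)): print(atz(w,*q,.035))
print(atz(w,132,90,.044))
for q in((179.5,128),(179,56.5)): print(atz(w,*q,0))
E
```

```text
60 [245 235 147 118 154 210 214 197 111  68  68  84 139 209 215 215] [217 216 217 215 200 138 122 101 114 184 213 216 220 229 235 237]
80 [247 241 179 120 154 211 217 203 139  75  68  73 126 210 218 218] [218 218 218 217 203 139 125 112 116 186 216 218 219 225 231 233]
100 [246 242 211 125 157 216 220 212 169  83  68  73 112 186 219 221] [220 220 221 220 206 140 129 121 106 166 217 221 221 226 231 232]
150 [231 228 225 225 226 227 228 227 212 118  73  70  75 134 222 227] [101 154 223 227 215 146 132 126 104 127 208 226 227 229 235 236]
[ 0.49348122 -0.06714325  0.035     ]
[ 0.42549251 -0.06697981  0.035     ]
[ 0.46108734 -0.03549003  0.044     ]
[ 0.42490087 -0.06723855  0.        ]
[ 0.49637699 -0.06981515  0.        ]
```

```bash
python3 - <<'E'
from fit import *
w=cam("wrist")
for A,B in(((60,124.6),(150,125.5)),((60,55.8),(150,56.9))):
    a=atz(w,*A,.035);b=atz(w,*B,.035); print(a,b,np.degrees(np.arctan2(b[0]-a[0],-(b[1]-a[1]))))
E
```

```text
[0.42878885 0.03950444 0.035     ] [ 0.42907247 -0.04694776  0.035     ] 0.1879666587020823
[0.49072319 0.031356   0.035     ] [ 0.49085122 -0.05097346  0.035     ] 0.0890961814627663
```

```bash
python3 - <<'E'
from fit import *
w=cam("wrist"); s=r.read_state()
print(s["ee_pos"],R.from_quat(s["eef_rot"]).as_euler('xyz'))
for q in((196.5,131.5),(313,130)): print(atz(w,*q,.1640))
go([.435,.0275,.19],down(.005)); go([.4365,.0275,.13],down(.005))
E
```

```text
[ 0.38153066 -0.1485049   0.18577407] [-3.14110488e+00  3.18794402e-04  1.27544685e-02]
[ 0.43306699 -0.11437049  0.164     ]
[ 0.43480572 -0.18166632  0.164     ]
shift [ 0.186 -0.584 -0.014] turn [-0.     0.     0.004] at [ 0.3815 -0.1485  0.1858]
shift [ 0.191 -0.584  0.186] turn [-0.     0.     0.004] at [ 0.3815 -0.1485  0.1858]
```

```bash
python3 -m pendant '[[1,0.05,-0.12,0,0,0,0.007],[1,0.1,-0.28,0,0,0,0.007],[1,0.14,-0.45,0,0,0,0.007],[1,0.182,-0.584,0,0,0,0.007],[1,0.182,-0.584,0.1,0,0,0.007],[1,0.182,-0.584,0.18,0,0,0.007],[1,0.182,-0.584,0.18,0,0,0.007],[1,0.182,-0.584,0.18,0,0,0.007]]'
python3 - <<'E'
from h import *
c=cam("wrist"); print(r.read_state()["ee_pos"])
go([.436,.0275,.0715],down(.0))
cv2.imwrite("pics/w3.png",grid(crop(c,56,0,400,300,2),56,0,2,20))
E
```

```text
time: 5.85
ee_pos: [0.4343, 0.028, 0.1329]
eef_rot: [1.0, -0.001, 0.0, -0.0]
ft_force: [-0.9, -0.4, -1.3]
width: 0.0114
grip_force: 30.0
[0.43445319 0.02799577 0.13307888]
shift [0.005 0.002 0.205] turn [-0.    -0.001 -0.001] at [0.4345 0.028  0.1331]
```

View pics/w3.png

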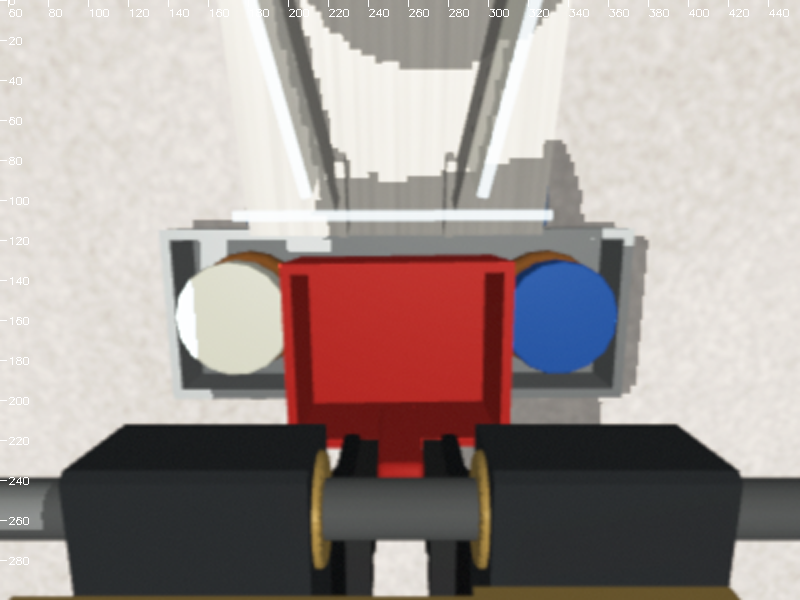

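The bin is centred between the jars: the lids are at columns 174 and 338 (mid 256) and the bin's mid is 255. I lower it now.

```bash
python3 -m pendant '[[1,0.005,0,0.05,0,0,0],[1,0.005,0,0.1,0,0,0],[1,0.005,0,0.15,0,0,0],[1,0.005,0,0.195,0,0,0],[1,0.005,0,0.205,0,0,0],[1,0.005,0,0.205,0,0,0],[1,0.005,0,0.205,0,0,0]]'
```

```text
time: 6.78
ee_pos: [0.4355, 0.0281, 0.0708]
eef_rot: [1.0, -0.0, 0.0, 0.0]
ft_force: [-0.4, -0.4, -0.1]
width: 0.0114
grip_force: 30.0
```

```bash
python3 -m pendant '[[0.2,0,0,0,0,0,0],[0.2,0,0,0,0,0,0],[0.2,0,0,0,0,0,0],[0.2,0,0,-0.1,0,0,0],[0.2,0,0,-0.25,0,0,0],[0.2,-0.1,0,-0.4,0,0,0],[0.2,-0.2,0,-0.5,0,0,0],[0.2,-0.2,0,-0.5,0,0,0]]'
python3 - <<'E'
from h import *
w=cam("wrist"); cv2.imwrite("pics/w4.png",np.vstack([grid(crop(w,56,0,400,300,2),56,0,2,20)]))
print(r.read_state()["ee_pos"])
B=np.array([.605,.0275,0])
cv2.imwrite("pics/dummy.png",w["pixels"])
print(proj(w,B+[-.0556,0,.2995]),proj(w,B+[[-.117,.034,.049],[-.117,-.034,.049],[-.173,-.034,.049],[-.173,.034,.049],[-.168,0,.089]]))
E
```

```text
time: 7.78
ee_pos: [0.3754, 0.0281, 0.2228]
eef_rot: [1.0, -0.0, 0.002, 0.001]
ft_force: [1.1, 0.5, -1.2]
width: 0.0348
grip_force: 0.0
[0.37554505 0.02789254 0.22138542]
[[ 255.11921963 -456.37201242]] [[220.62512345  59.45388318]
 [289.65673159  59.43685803]
 [288.3536679  117.63567366]
 [222.04992209 117.67808345]
 [255.22216228 112.99120576]]
```

View pics/w4.png

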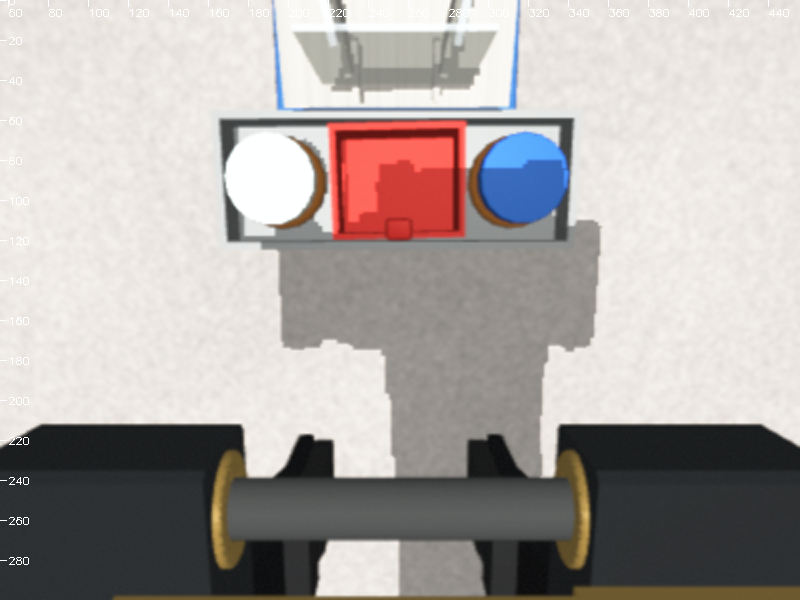

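The bin is seated in the gap at (220–289, 61–119) with its tab towards the robot, and the jars have not moved. The cap is next.

```bash
cat >> h.py <<'E'
S0=np.array([.605,.0275,0]); 
def capT(d,th,t=0):
    """TCP pose at distance d along cap axis, tool twisted by th, canister tipped by t"""
    Rm=R.from_euler('y',-np.radians(35)-t); a=Rm.apply([0,0,1])
    return S0+[0,0,.22]+d*a, Rm*R.from_euler('z',th)*R.from_euler('x',np.pi)
E
python3 - <<'E'
from h import *
print(r.read_state()["joint_positions"].round(3))
go(*capT(.17,0)); go(*capT(.17,2.03))
c=cam("top"); s=cam("scene")
Rm,_=0,0
M=R.from_euler('y',-np.radians(35))
for th in(1.8,2.0,2.2):
    P=[S0+[0,0,.22]+(M*R.from_euler('z',th)).apply(q) for q in((-.022,0,.097),(.022,0,.097),(0,0,.097))]
    print(th,proj(c,P).round(1).tolist(),proj(s,P).round(1).tolist())
E
```

```text
[ 0.585 -0.246 -0.657  2.007 -0.151  1.331 -1.594]
shift [ 0.441  0.002 -0.458] turn [ 0.001  0.29  -0.   ] at [0.3755 0.0279 0.2214]
shift [ 0.441  0.002 -0.458] turn [-0.292  0.183 -0.935] at [0.3755 0.0279 0.2214]
1.8 [[259.7, 169.4], [244.3, 172.5], [252.0, 171.0]] [[250.8, 174.7], [263.5, 172.3], [257.2, 173.5]]
2.0 [[259.2, 168.1], [244.9, 173.8], [252.0, 171.0]] [[251.6, 174.8], [262.8, 172.2], [257.2, 173.5]]
2.2 [[258.4, 166.9], [245.7, 175.0], [252.0, 171.0]] [[252.5, 174.8], [261.8, 172.2], [257.2, 173.5]]
```

```bash
python3 - <<'E'
from h import *
go(*capT(.17,2.05-np.pi))
E
```

```text
shift [ 0.44   0.002 -0.465] turn [0.159 0.262 0.504] at [0.3753 0.028  0.2199]
```

```bash
python3 -m pendant '[[0.1,0.03,0,-0.15,0.03,0.04,0.08],[0.1,0.1,0,-0.3,0.05,0.08,0.16],[0.1,0.2,0,-0.465,0.08,0.13,0.25],[0.1,0.3,0,-0.465,0.11,0.18,0.34],[0.1,0.38,0,-0.465,0.13,0.22,0.42],[0.1,0.44,0,-0.465,0.159,0.262,0.504],[0.1,0.44,0,-0.465,0.159,0.262,0.504],[0.1,0.44,0,-0.465,0.159,0.262,0.504]]'
python3 - <<'E'
from h import *
print(r.read_state()["joint_positions"].round(3))
go(*capT(.17,2.05-np.pi)); go(*capT(.084,2.05-np.pi))
w=cam("wrist"); cv2.imwrite("pics/w5.png",grid(crop(w,56,0,400,300,2),56,0,2,20))
M=R.from_euler('y',-np.radians(35))
for th in(1.9,2.05,2.2):
    P=[S0+[0,0,.22]+(M*R.from_euler('z',th)).apply(q) for q in((-.022,0,.097),(.022,0,.097),(0,0,.097))]
    print(th,proj(w,P).round(1).tolist())
E
```

```text
time: 8.93
ee_pos: [0.5069, 0.0288, 0.3583]
eef_rot: [0.816, -0.494, 0.256, -0.156]
ft_force: [0.5, 0.5, 0.4]
width: 0.0389
grip_force: 0.0
[ 0.661 -0.497 -0.593  2.003 -0.361  0.959 -2.502]
shift [ 0.006 -0.001 -0.001] turn [0.001 0.001 0.001] at [0.5069 0.0288 0.3583]
shift [ 0.006 -0.001  0.285] turn [0.001 0.001 0.001] at [0.5069 0.0288 0.3583]
1.9 [[258.5, 166.6], [249.9, 221.5], [254.1, 194.6]]
2.05 [[254.1, 166.3], [254.1, 221.8], [254.1, 194.6]]
2.2 [[249.7, 166.6], [258.3, 221.5], [254.1, 194.6]]
```

View pics/w5.png

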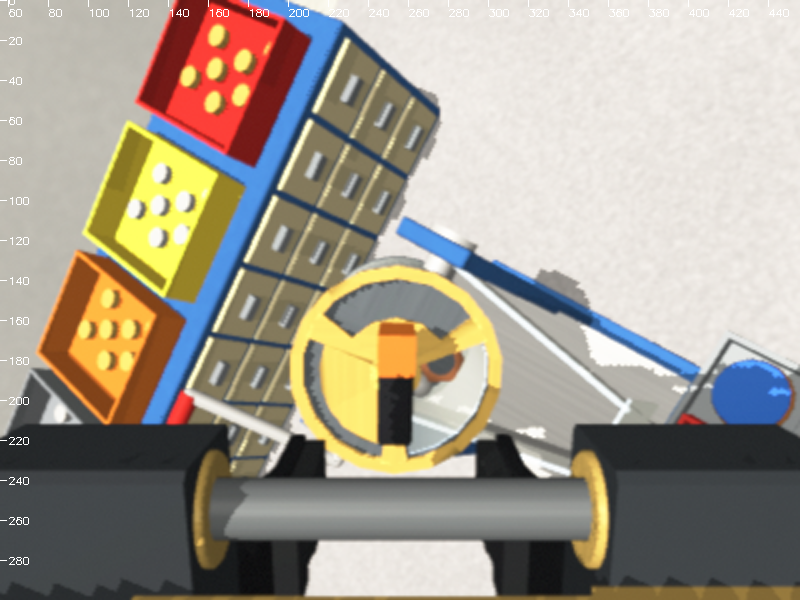

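The knob's orange end points straight up in the image at column 254.5, so θ ≈ 2.05 is confirmed. Joint 7 is near its limit, so I take the half-turn-equivalent grasp.

```bash
python3 -m pendant '[[0.1,0,0,0,0,0,-0.08],[0.1,0,0,0,0,0,-0.17],[0.1,0,0,0,0,0,-0.25],[0.1,0,0,0,0,0,-0.34],[0.1,0,0,0,0,0,-0.42],[0.1,0,0,0,0,0,-0.51],[0.1,0,0,0,0,0,-0.59],[0.1,0,0,0,0,0,-0.68]]'
python3 -m pendant '[[0.1,0,0,0,0,0,-0.08],[0.1,0,0,0,0,0,-0.17],[0.1,0,0,0,0,0,-0.25],[0.1,0,0,0,0,0,-0.34],[0.1,0,0,0,0,0,-0.42],[0.1,0,0,0,0,0,-0.51],[0.1,0,0,0,0,0,-0.59],[0.1,0,0,0,0,0,-0.68]]'
python3 - <<'E'
from h import *
print(r.read_state()["joint_positions"].round(3))
go(*capT(.17,2.05)); go(*capT(.084,2.05))
E
```

```text
time: 9.98
ee_pos: [0.5075, 0.0278, 0.3595]
eef_rot: [0.94, 0.161, 0.295, 0.051]
ft_force: [0.9, -0.5, -0.8]
width: 0.0389
grip_force: 0.0
time: 10.98
ee_pos: [0.5075, 0.0277, 0.3594]
eef_rot: [0.607, 0.736, 0.19, 0.232]
ft_force: [0.4, 0.9, -0.5]
width: 0.0389
grip_force: 0.0
[-0.057 -0.43  -0.128  2.022  0.069  0.948 -0.021]
shift [-0.001 -0.     0.001] turn [-0.001  0.    -0.137] at [0.5075 0.0277 0.3594]
shift [-0.001  0.     0.287] turn [-0.001  0.    -0.137] at [0.5075 0.0277 0.3594]
```

```bash
python3 -m pendant '[[0.1,0,0,0,0,0,-0.08],[0.1,0,0,0.05,0,0,-0.137],[0.1,0,0,0.12,0,0,-0.137],[0.1,0,0,0.2,0,0,-0.137],[0.1,0,0,0.27,0,0,-0.137],[0.1,0,0,0.287,0,0,-0.137],[0.1,0,0,0.287,0,0,-0.137]]'
python3 - <<'E'
from h import *
print(r.read_state()["joint_positions"].round(3)); go(*capT(.084,2.05))
E
```

```text
time: 11.85
ee_pos: [0.5567, 0.0278, 0.2894]
eef_rot: [0.498, 0.813, 0.157, 0.256]
ft_force: [-0.5, 0.4, -0.2]
width: 0.0393
grip_force: 0.0
[-0.117 -0.29  -0.076  2.074  0.132  0.762  0.207]
shift [-0.001 -0.001  0.002] turn [-0.001  0.    -0.004] at [0.5567 0.0278 0.2894]
```

```bash
python3 -m pendant '[[1,0,0,0,0,0,0],[1,0,0,0,0,0,0],[1,0,0,0,0,0,0],[1,0,0,0,0,0,0],[1,0,0,0,0,0,0],[1,0,0,0,0,0,0]]' 25
python3 - <<'E'
from h import *
print(r.read_state()["joint_positions"].round(3)); go(*capT(.084,2.05))
E
```

```text
time: 12.6
ee_pos: [0.5568, 0.0284, 0.2901]
eef_rot: [0.498, 0.813, 0.157, 0.257]
ft_force: [-1.8, 1.9, 3.4]
width: 0.0132
grip_force: 25.0
[-0.118 -0.292 -0.076  2.074  0.133  0.76   0.205]
shift [-0.001 -0.003  0.004] turn [ 0.001  0.    -0.004] at [0.5568 0.0284 0.2901]
```

```bash
python3 -m pendant '[[1,0,0,0,0,0,0.06],[1,0,0,0,0,0,0.13],[1,0,0,0,0,0,0.2],[1,0,0,0,0,0,0.27],[1,0,0,0,0,0,0.34],[1,0,0,0,0,0,0.41],[1,0,0,0,0,0,0.48],[1,0,0,0,0,0,0.55]]'
python3 - <<'E'
from h import *
print(r.read_state()["joint_positions"].round(3)); go(*capT(.084,0))
E
```

```text
time: 13.6
ee_pos: [0.5559, 0.0285, 0.2894]
eef_rot: [0.862, 0.409, 0.271, 0.129]
ft_force: [-9.7, 2.6, 6.2]
width: 0.0131
grip_force: 25.0
[ 0.098 -0.287 -0.252  2.067  0.036  0.751 -0.87 ]
shift [-0.002  0.003  0.003] turn [-0.     0.     0.423] at [0.5559 0.0285 0.2894]
```

```bash
python3 -m pendant '[[1,0,0,0,0,0,0.07],[1,0,0,0,0,0,0.14],[1,0,0,0,0,0,0.21],[1,0,0,0,0,0,0.28],[1,0,0,0,0,0,0.35],[1,0,0,0,0,0,0.425],[1,0,0,0,0,0,0.425],[1,0,0,0,0,0,0.425]]'
python3 - <<'E'
from h import *
print(r.read_state()["joint_positions"].round(3)); go(*capT(.084,0))
E
```

```text
time: 14.6
ee_pos: [0.5559, 0.0295, 0.2893]
eef_rot: [0.954, 0.0, 0.3, -0.0]
ft_force: [-10.2, 5.9, 6.0]
width: 0.0129
grip_force: 25.0
[ 0.269 -0.291 -0.391  2.06  -0.044  0.746 -1.688]
shift [0.002 0.007 0.003] turn [-0.  0.  0.] at [0.5559 0.0295 0.2893]
```

```bash
python3 -m pendant '[[0.1,0,0,0,0,0,0],[0.1,0,0,0,0,0,0],[0.1,0,0,0,0,0,0],[0.1,0,0,-0.08,0,0,0],[0.1,0,0,-0.2,0,0,0],[0.1,0,0,-0.3,0,0,0],[0.1,0,0,-0.3,0,0,0]]'
python3 - <<'E'
from h import *
print(r.read_state()["joint_positions"].round(3)); 
w=cam("wrist"); a=crop(w,106,0,300,250,2)
t=cam("top"); b=crop(t,195,115,40,50,5)
b=grid(b,195,115,5); a=grid(a,106,0,2,20)
im=np.zeros((500,800,3),np.uint8); im[:,:600]=a; im[:250,600:]=b; cv2.imwrite("pics/w6.png",im)
M=R.from_euler('y',-np.radians(35))
P=[S0+[0,0,.22]+M.apply(q) for q in((-.022,0,.097),(.022,0,.097),(0,0,.097))]
print(proj(w,P).round(1).tolist())
for ang in(40,50):
  for y in(.08,.105,.13):
    print(ang,y,proj(t,S0+[.085*np.cos(np.radians(ang)),y,.22+.085*np.sin(np.radians(ang))]).round(1).tolist())
E
```

```text
time: 15.48
ee_pos: [0.5052, 0.0281, 0.3657]
eef_rot: [0.953, -0.0, 0.303, 0.0]
ft_force: [0.3, -0.0, -0.4]
width: 0.039
grip_force: 0.0
[ 0.248 -0.447 -0.332  2.009 -0.103  0.944 -1.636]
[[255.6, 222.4], [255.6, 168.5], [255.6, 196.0]]
40 0.08 [[224.6, 129.6]]
40 0.105 [[215.8, 129.6]]
40 0.13 [[207.1, 129.5]]
50 0.08 [[224.2, 132.5]]
50 0.105 [[215.3, 132.4]]
50 0.13 [[206.5, 132.4]]
```

View pics/w6.png

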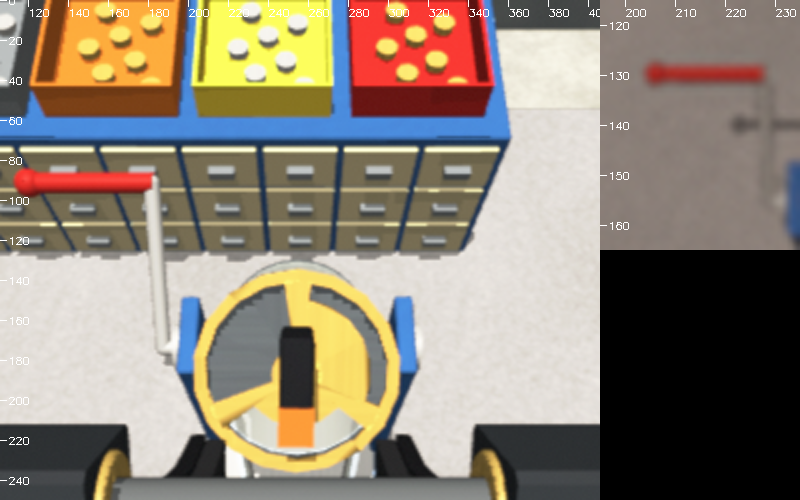

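The cap is set, with its orange end pointing down-slope (column 255). The lever bar in the top view runs from (204,130) to (226,130), and its wrist-view centre is about (148,90.5).

```bash
python3 - <<'E'
from h import *
w=cam("wrist")
for ang in(40,50):
  for y in(.08,.105,.13): print(ang,y,proj(w,S0+[.085*np.cos(np.radians(ang)),y,.22+.085*np.sin(np.radians(ang))]).round(1).tolist())
go(S0+[.065,.112,.38],down(np.pi/2))
E
```

```text
40 0.08 [[174.1, 87.7]]
40 0.105 [[148.6, 87.7]]
40 0.13 [[123.2, 87.7]]
50 0.08 [[170.5, 89.6]]
50 0.105 [[144.0, 89.6]]
50 0.13 [[117.4, 89.6]]
shift [ 0.485 -0.372  0.265] turn [ 0.228 -0.228 -0.725] at [0.5049 0.0279 0.3619]
```

```bash
python3 - <<'E'
from h import *
from scipy.optimize import fsolve
w=cam("wrist");t=cam("top")
for rw in(90,91):
  for rt in(129.5,130):
    f=lambda p:[proj(w,S0+[p[0],.105,p[1]])[0,1]-rw,proj(t,S0+[p[0],.105,p[1]])[0,1]-rt]
    p=fsolve(f,[.06,.28]);print(rw,rt,p.round(4),np.degrees(np.arctan2(p[1]-.22,p[0])),np.hypot(p[0],p[1]-.22))
s=cam("scene")
for ang in(40,50): print(proj(s,S0+[[.085*np.cos(np.radians(ang)),y,.22+.085*np.sin(np.radians(ang))] for y in(.08,.105,.13)]).round(1).tolist())
g=s["pixels"][185:215,280:325].astype(int); m=(g[:,:,0]>130)&(g[:,:,1]<70)
ys,xs=np.nonzero(m); print([(c+280,(ys[xs==c].mean()+185).round(1)) for c in range(0,45,4) if (xs==c).any()],xs.min()+280,xs.max()+280)
E
```

```text
90 129.5 [0.0669 0.2677] 35.52851958590411 0.0821677859053324
90 130 [0.0649 0.2703] 37.820285376313976 0.08209727272817799
91 129.5 [0.0674 0.2656] 34.075594803273944 0.08131351284909553
91 130 [0.0653 0.2682] 36.40915080619986 0.08116892665443418
[[293.1, 202.3], [301.1, 201.0], [309.0, 199.6]]
[[292.3, 197.4], [300.3, 196.1], [308.3, 194.7]]
[(292, np.float64(204.0)), (296, np.float64(202.5)), (300, np.float64(202.0)), (304, np.float64(201.5)), (308, np.float64(200.5)), (312, np.float64(200.0))] 292 312
```

```bash
python3 -m pendant '[[0.1,0,0,-0.15,0.02,-0.02,-0.08],[0.1,0.03,-0.04,-0.15,0.05,-0.05,-0.16],[0.1,0.1,-0.1,-0.1,0.07,-0.07,-0.24],[0.1,0.2,-0.17,0,0.1,-0.1,-0.32],[0.1,0.3,-0.24,0.08,0.126,-0.126,-0.4],[0.1,0.37,-0.3,0.15,0.15,-0.15,-0.48],[0.1,0.43,-0.35,0.22,0.176,-0.176,-0.56],[0.1,0.485,-0.372,0.265,0.2,-0.2,-0.64]]'
python3 - <<'E'
from h import *
print(r.read_state()["joint_positions"].round(3)); go(S0+[.066,.112,.33],down(np.pi/2));go(S0+[.066,.112,.268],down(np.pi/2))
E
```

```text
time: 16.77
ee_pos: [0.6709, 0.1402, 0.3792]
eef_rot: [0.765, 0.643, 0.039, 0.001]
ft_force: [0.3, -0.4, 0.5]
width: 0.0392
grip_force: 0.0
[-0.092  0.411 -0.259  1.025  0.076  1.644 -0.491]
shift [-0.012 -0.008  0.163] turn [ 0.027 -0.026 -0.082] at [0.6709 0.1402 0.3792]
shift [-0.024 -0.018  0.369] turn [ 0.027 -0.026 -0.082] at [0.6709 0.1402 0.3792]
```

```bash
python3 -m pendant '[[0.1,-0.01,-0.01,0.05,0.027,-0.026,-0.082],[0.1,-0.012,-0.008,0.16,0.027,-0.026,-0.082],[0.1,-0.018,-0.013,0.27,0.027,-0.026,-0.082],[0.1,-0.024,-0.018,0.369,0.027,-0.026,-0.082],[0.1,-0.024,-0.018,0.369,0.027,-0.026,-0.082],[0.1,-0.024,-0.018,0.369,0.027,-0.026,-0.082]]'
python3 - <<'E'
from h import *
go(S0+[.066,.112,.268],down(np.pi/2))
w=cam("wrist"); s=cam("scene")
a=grid(crop(w,106,84,300,250,2),106,84,2,20)[:500]; b=grid(crop(s,260,170,66,80,3),260,170,3)
im=np.zeros((500,800,3),np.uint8); im[:,:600]=a; im[:240,600:798]=b; cv2.imwrite("pics/w7.png",im)
E
```

```text
time: 17.52
ee_pos: [0.671, 0.1391, 0.2715]
eef_rot: [0.709, 0.705, 0.002, 0.001]
ft_force: [0.2, 0.0, 0.7]
width: 0.0394
grip_force: 0.0
shift [0.001 0.    0.012] turn [ 0.003 -0.001 -0.003] at [0.671  0.1391 0.2715]
```

View pics/w7.png

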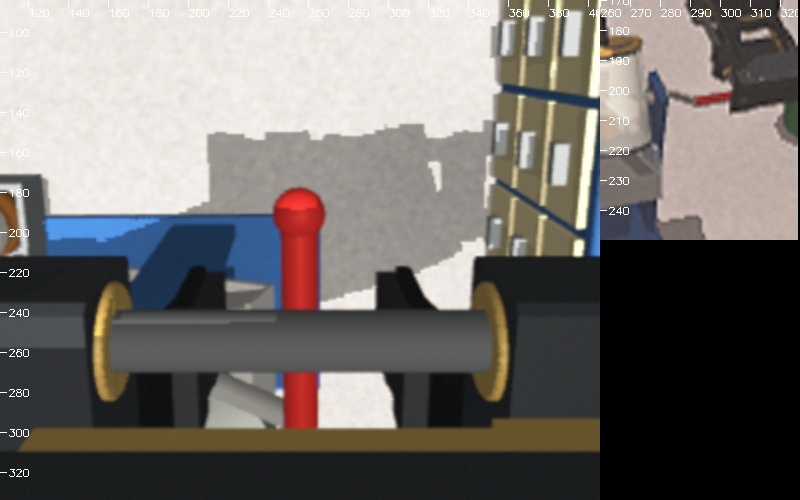

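The bar is centred between the fingers (column 256). I pinch it now.

```bash
python3 -m pendant '[[1,0,0,0.012,0,0,0],[1,0,0,0.012,0,0,0],[1,0,0,0.012,0,0,0],[1,0,0,0.012,0,0,0],[1,0,0,0.012,0,0,0],[1,0,0,0.012,0,0,0]]' 25
```

```text
time: 18.38
ee_pos: [0.6707, 0.1391, 0.2672]
eef_rot: [0.709, 0.705, 0.002, 0.001]
ft_force: [1.9, -0.6, 0.1]
width: 0.0082
grip_force: 24.9
```

```bash
python3 -m pendant '[[1,0,-0.018,-0.018,0,0,0],[1,0,-0.035,-0.035,0,0,0],[1,0,-0.055,-0.05,0,0,0],[1,0,-0.075,-0.063,0,0,0],[1,0,-0.097,-0.075,0,0,0],[1,0,-0.12,-0.084,0,0,0],[1,0,-0.168,-0.097,0,0,0],[1,0,-0.168,-0.097,0,0,0]]'
python3 -c "
from h import *
s=r.read_state();print(s['ee_pos'],s['joint_positions'].round(2))"
```

```text
time: 19.38
ee_pos: [0.6191, 0.1397, 0.2967]
eef_rot: [0.709, 0.705, 0.002, 0.001]
ft_force: [0.3, -0.0, -0.3]
width: 0.0006
grip_force: 0.0
[0.61912662 0.13967032 0.2966554 ] [-0.08  0.34 -0.29  1.29  0.1   1.52 -0.36]
```

```bash
python3 - <<'E'
from h import *
w=cam("wrist"); s=cam("scene"); t=cam("top")
a=grid(crop(w,136,84,240,200,2),136,84,2,20); b=grid(crop(s,230,160,80,80,4),230,160,4); d=grid(crop(t,190,110,100,80,4),190,110,4)
im=np.zeros((600,800,3),np.uint8); im[:400,:480]=a[:400]; im[:320,480:800]=b; im[320:600,400:800]=d[:280]; cv2.imwrite("pics/w8.png",im)
E
```

```text
(no output)
```

View pics/w8.png

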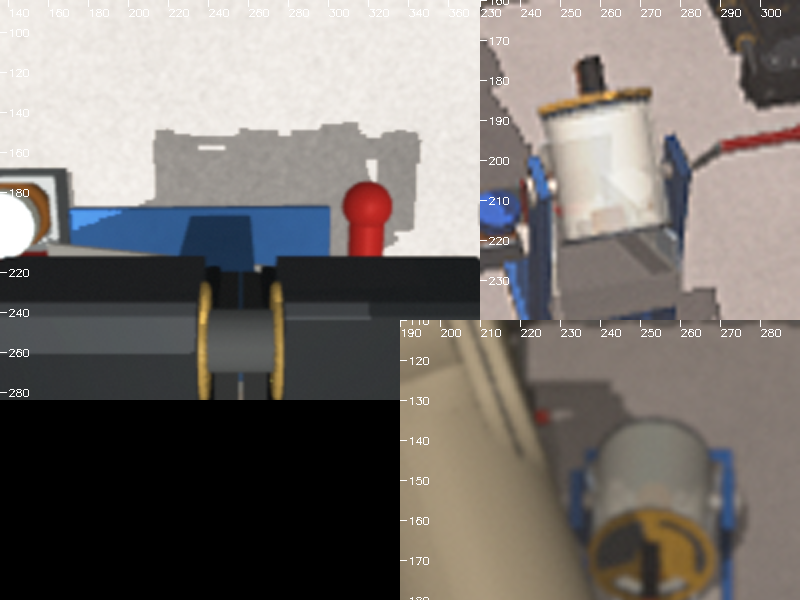

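The bar slipped out after turning the lever up roughly 10°. I have used up my picture views, so from here I measure numerically.

```bash
cat >> h.py <<'E'
def lever(verbose=1):
    s=cam("scene"); g=s["pixels"].astype(int); m=(g[:,:,0]>120)&(g[:,:,1]<75)&(g[:,:,2]<80)
    best=[]
    for ph in np.arange(30,185,1.):
        a=np.radians(ph); P=proj(s,S0+[[.085*np.cos(a),y,.22+.085*np.sin(a)] for y in np.linspace(.08,.13,26)])+[0,1]
        n=sum(m[int(round(v)),int(round(u))] for u,v in P); best.append((n,ph))
    mx=max(best)[0]; L=[p for n,p in best if n>=mx-1]; print("lever phi",mx,min(L),max(L),np.mean(L)); return np.mean(L)
def lt(ph,tilt=0,y=.112,k=.005,r0=.085):
    """TCP pose gripping the lever bar at elevation ph deg, tool leaning tilt deg (pointing +x)"""
    a=np.radians(ph); Rt=R.from_euler('y',-np.radians(tilt))*down(np.pi/2)
    return S0+[r0*np.cos(a),y,.22+r0*np.sin(a)]+Rt.apply([0,0,1])*(-k)*-1, Rt
E
python3 - <<'E'
from h import *
ph=lever()
p,Rt=lt(ph); print(p); go(p+[0,0,.07],Rt); go(p,Rt)
E
```

```text
lever phi 26 54.0 56.0 55.0
[0.653754   0.1395     0.28462792]
shift [ 0.002  0.113 -0.196] turn [ 0.002 -0.    -0.003] at [0.6201 0.1392 0.2956]
shift [0.002 0.112 0.037] turn [ 0.002 -0.    -0.003] at [0.6201 0.1392 0.2956]
```

```bash
python3 -m pendant '[[0.1,0,0,-0.15,0,0,0],[0.1,0,0.05,-0.22,0,0,0],[0.1,0.002,0.112,-0.22,0,0,0],[0.1,0.002,0.112,-0.15,0,0,0],[0.1,0.002,0.112,-0.07,0,0,0],[0.1,0.002,0.112,0,0,0,0],[0.1,0.002,0.112,0.045,0,0,0],[0.1,0.002,0.112,0.045,0,0,0]]' 55
python3 -m pendant '[[1,0,0,0,0,0,0],[1,0,0,0,0,0,0],[1,0,0,0,0,0,0],[1,0,0,0,0,0,0],[1,0,0,0,0,0,0]]' 55
python3 - <<'E'
from h import *
lever()
for ph,ti in((55,0),(65,0),(75,0),(85,0)): go(*lt(ph,ti,k=.007))
E
```

```text
time: 20.58
ee_pos: [0.6534, 0.1396, 0.2815]
eef_rot: [0.709, 0.705, 0.001, 0.001]
ft_force: [0.3, 0.4, -0.2]
width: 0.0391
grip_force: 0.0
time: 21.2
ee_pos: [0.6552, 0.1398, 0.2851]
eef_rot: [0.71, 0.705, 0.004, 0.003]
ft_force: [2.9, -0.5, 11.3]
width: 0.0024
grip_force: 6.6
lever phi 13 54.0 56.0 55.0
shift [-0.001 -0.005  0.009] turn [ 0.005 -0.001 -0.003] at [0.6552 0.1398 0.2853]
shift [-0.001 -0.047 -0.016] turn [ 0.005 -0.001 -0.003] at [0.6552 0.1398 0.2853]
shift [-0.002 -0.094 -0.034] turn [ 0.005 -0.001 -0.003] at [0.6552 0.1398 0.2853]
shift [-0.002 -0.142 -0.043] turn [ 0.005 -0.001 -0.003] at [0.6552 0.1398 0.2853]
```

```bash
python3 -m pendant '[[0.1,0,0,0,0,0,0],[0.1,0,0,0,0,0,0],[0.1,0,0,-0.05,0,0,0]]' 20
python3 - <<'E'
from h import *
print(r.finger_overhang)
s=cam("scene"); g=s["pixels"].astype(int); m=(g[:,:,0]>120)&(g[:,:,1]<75)&(g[:,:,2]<80); m[:180]=0;m[225:]=0;m[:,:278]=0;m[:,325:]=0
ys,xs=np.nonzero(m); print([(int(c),round(ys[xs==c].mean(),1),(xs==c).sum()) for c in np.unique(xs)])
t=cam("top"); g=t["pixels"].astype(int); m=(g[:,:,0]>110)&(g[:,:,1]<75)&(g[:,:,2]<80); m[:110]=0;m[150:]=0;m[:,:195]=0;m[:,235:]=0
ys,xs=np.nonzero(m); print([(int(c),round(ys[xs==c].mean(),1),(xs==c).sum()) for c in np.unique(xs)])
for ph in(40,45,50,55):
  a=np.radians(ph);P=S0+[[.085*np.cos(a),y,.22+.085*np.sin(a)] for y in(.08,.09)]; print(ph,proj(s,P).round(1).tolist(),proj(t,P).round(1).tolist())
for ph in(40,45,50,55): go(*lt(ph,0,k=.02))
E
```

```text
time: 21.62
ee_pos: [0.6529, 0.1395, 0.2967]
eef_rot: [0.709, 0.705, 0.001, 0.0]
ft_force: [0.2, 0.5, 0.9]
width: 0.0238
grip_force: 0.0
0.014
[(290, np.float64(196.0), np.int64(1)), (291, np.float64(196.5), np.int64(2)), (292, np.float64(196.5), np.int64(2)), (293, np.float64(196.5), np.int64(2)), (294, np.float64(196.5), np.int64(2)), (295, np.float64(196.0), np.int64(3)), (296, np.float64(196.0), np.int64(3)), (297, np.float64(195.5), np.int64(2)), (298, np.float64(195.5), np.int64(2)), (299, np.float64(195.5), np.int64(2)), (300, np.float64(195.5), np.int64(2)), (302, np.float64(196.0), np.int64(1))]
[]
40 [[293.1, 202.3], [296.3, 201.8]] [[224.6, 129.6], [221.1, 129.6]]
45 [[292.8, 199.9], [296.0, 199.3]] [[224.4, 131.0], [220.9, 130.9]]
50 [[292.3, 197.4], [295.5, 196.9]] [[224.2, 132.5], [220.6, 132.5]]
55 [[291.9, 195.0], [295.1, 194.4]] [[224.0, 134.2], [220.4, 134.2]]
shift [-0.002  0.052  0.15 ] turn [ 0.003 -0.001 -0.003] at [0.6541 0.14   0.2997]
shift [-0.002  0.036  0.132] turn [ 0.003 -0.001 -0.003] at [0.6541 0.14   0.2997]
shift [-0.002  0.018  0.115] turn [ 0.003 -0.001 -0.003] at [0.6541 0.14   0.2997]
shift [-0.002 -0.002  0.1  ] turn [ 0.003 -0.001 -0.003] at [0.6541 0.14   0.2997]
```

```bash
python3 -m pendant '[[0.1,0,0.01,0,0,0,0],[0.1,0,0.01,0.04,0,0,0],[0.1,0,0.01,0.09,0,0,0],[0.1,0,0.01,0.135,0,0,0],[0.1,0,0.01,0.135,0,0,0],[0.5,0,0.01,0.135,0,0,0],[0.5,0,0.01,0.135,0,0,0],[0.5,0,0.01,0.135,0,0,0]]' 20
python3 - <<'E'
from h import *
for ph,ti in((60,0),(70,0),(80,0),(90,0),(100,7),(110,14),(120,20),(130,26),(140,32),(150,38),(160,43),(166,46)): print(ph,end=' ');go(*lt(ph,ti,k=.025))
E
```

```text
time: 22.72
ee_pos: [0.6569, 0.1398, 0.2575]
eef_rot: [0.709, 0.705, 0.002, 0.001]
ft_force: [0.2, -0.7, 0.2]
width: 0.0233
grip_force: 0.0
60 shift [-0.001 -0.031 -0.037] turn [ 0.003 -0.001 -0.003] at [0.6569 0.1398 0.2575]
70 shift [-0.002 -0.076 -0.058] turn [ 0.003 -0.001 -0.003] at [0.6569 0.1398 0.2575]
80 shift [-0.002 -0.123 -0.071] turn [ 0.003 -0.001 -0.003] at [0.6569 0.1398 0.2575]
90 shift [-0.002 -0.173 -0.076] turn [ 0.003 -0.001 -0.003] at [0.6569 0.1398 0.2575]
100 shift [-0.002 -0.212 -0.073] turn [-0.056 -0.    -0.003] at [0.6569 0.1398 0.2575]
110 shift [-0.003 -0.249 -0.062] turn [-0.114 -0.    -0.003] at [0.6569 0.1398 0.2575]
120 shift [-0.003 -0.286 -0.044] turn [-0.164 -0.    -0.003] at [0.6569 0.1398 0.2575]
130 shift [-0.003 -0.319 -0.019] turn [-0.214  0.    -0.003] at [0.6569 0.1398 0.2575]
140 shift [-0.003 -0.346  0.012] turn [-0.264  0.    -0.003] at [0.6569 0.1398 0.2575]
150 shift [-0.004 -0.367  0.047] turn [-0.314  0.    -0.003] at [0.6569 0.1398 0.2575]
160 shift [-0.004 -0.383  0.087] turn [-0.356  0.001 -0.003] at [0.6569 0.1398 0.2575]
166 shift [-0.004 -0.389  0.112] turn [-0.381  0.001 -0.003] at [0.6569 0.1398 0.2575]
```

```bash
python3 -m pendant '[[0.5,0,-0.031,-0.037,0,0,0],[0.5,0,-0.055,-0.05,0,0,0],[0.5,0,-0.076,-0.058,0,0,0],[0.5,0,-0.1,-0.065,0,0,0],[0.5,0,-0.123,-0.071,0,0,0],[0.5,0,-0.15,-0.074,0,0,0],[0.5,0,-0.173,-0.076,0,0,0],[0.5,0,-0.173,-0.076,0,0,0]]'
python3 - <<'E'
from h import *
lever()
for ph,ti in((100,7),(110,14),(120,20),(130,26),(140,32),(150,38),(160,43),(166,46)): print(ph,end=' ');go(*lt(ph,ti,k=.025))
E
```

```text
time: 23.72
ee_pos: [0.6038, 0.1401, 0.2795]
eef_rot: [0.709, 0.705, 0.001, 0.001]
ft_force: [-0.2, 0.5, -0.5]
width: 0.0216
grip_force: 0.0
lever phi 13 88.0 182.0 135.0
100 shift [-0.002 -0.035  0.001] turn [-0.057 -0.    -0.003] at [0.6038 0.1401 0.2792]
110 shift [-0.002 -0.073  0.012] turn [-0.115 -0.    -0.003] at [0.6038 0.1401 0.2792]
120 shift [-0.003 -0.109  0.03 ] turn [-0.165  0.    -0.003] at [0.6038 0.1401 0.2792]
130 shift [-0.003 -0.142  0.055] turn [-0.215  0.    -0.003] at [0.6038 0.1401 0.2792]
140 shift [-0.003 -0.169  0.085] turn [-0.265  0.    -0.003] at [0.6038 0.1401 0.2792]
150 shift [-0.003 -0.19   0.121] turn [-0.315  0.001 -0.003] at [0.6038 0.1401 0.2792]
160 shift [-0.003 -0.206  0.161] turn [-0.357  0.001 -0.003] at [0.6038 0.1401 0.2792]
166 shift [-0.003 -0.212  0.186] turn [-0.382  0.001 -0.003] at [0.6038 0.1401 0.2792]
```

```bash
python3 -m pendant '[[0.5,0,-0.018,0,-0.028,0,0],[0.5,0,-0.035,0.001,-0.057,0,0],[0.5,0,-0.073,0.012,-0.115,0,0],[0.5,0,-0.109,0.03,-0.165,0,0],[0.5,0,-0.142,0.055,-0.215,0,0],[0.5,0,-0.156,0.07,-0.24,0,0],[0.5,0,-0.169,0.085,-0.265,0,0],[0.5,0,-0.169,0.085,-0.265,0,0]]'
python3 - <<'E'
from h import *
s=cam("scene"); g=s["pixels"].astype(int); m=(g[:,:,0]>120)&(g[:,:,1]<75)&(g[:,:,2]<80); m[:150]=0;m[225:]=0;m[:,:255]=0;m[:,325:]=0
ys,xs=np.nonzero(m); print([(int(c),round(ys[xs==c].mean(),1)) for c in np.unique(xs)][::3])
for ph in(90,120,130,140,150): 
  a=np.radians(ph);P=S0+[[.085*np.cos(a),y,.22+.085*np.sin(a)] for y in(.08,.13)]; print(ph,proj(s,P).round(1).tolist())
for ph,ti in((150,38),(160,43),(166,46)): print(ph,end=' ');go(*lt(ph,ti,k=.025))
print(r.read_state()["joint_positions"].round(2))
E
```

```text
time: 24.78
ee_pos: [0.5531, 0.1404, 0.2531]
eef_rot: [0.682, 0.678, 0.194, 0.195]
ft_force: [0.7, -0.4, -0.0]
width: 0.0221
grip_force: 0.0
[(280, np.float64(174.5)), (283, np.float64(173.5)), (286, np.float64(173.5)), (297, np.float64(171.5))]
90 [[287.3, 180.2], [303.0, 177.8]]
120 [[283.0, 173.9], [298.1, 171.5]]
130 [[281.6, 173.4], [296.6, 171.0]]
140 [[280.5, 173.7], [295.3, 171.4]]
150 [[279.5, 174.7], [294.1, 172.5]]
150 shift [-0.003 -0.038  0.018] turn [-0.051  0.002 -0.003] at [0.5535 0.1403 0.2533]
160 shift [-0.003 -0.072  0.044] turn [-0.092  0.002 -0.003] at [0.5535 0.1403 0.2533]
166 shift [-0.003 -0.09   0.062] turn [-0.117  0.002 -0.003] at [0.5535 0.1403 0.2533]
[-0.06 -0.17 -0.38  2.03  0.25  0.78 -0.59]
```

```bash
python3 -m pendant '[[0.5,0,-0.02,0.009,-0.025,0,0],[0.5,0,-0.038,0.018,-0.051,0,0],[0.5,0,-0.055,0.03,-0.07,0,0],[0.5,0,-0.072,0.044,-0.092,0,0],[0.5,0,-0.085,0.055,-0.11,0,0],[0.5,0,-0.09,0.062,-0.117,0,0],[0.5,0,-0.09,0.062,-0.117,0,0],[0.5,0,-0.09,0.062,-0.117,0,0]]'
cat > see.py <<'E'
from h import *
def bar():
    s=cam("scene"); g=s["pixels"].astype(int); m=(g[:,:,0]>120)&(g[:,:,1]<75)&(g[:,:,2]<80); m[:150]=0;m[225:]=0;m[:,:255]=0;m[:,325:]=0
    ys,xs=np.nonzero(m); print("bar",[(int(c),round(ys[xs==c].mean(),1)) for c in np.unique(xs)][::3])
def balls():
    t=cam("top"); B=S0+[-.145,0,0]
    P=proj(t,B+[[-.025,.031,.015],[.025,-.031,.015]]); (u0,v0),(u1,v1)=P; u0,u1=sorted((u0,u1));v0,v1=sorted((v0,v1))
    g=t["pixels"][int(v0):int(v1)+1,int(u0):int(u1)+1].astype(int); sat=g[:,:,0]-g[:,:,1]; print("r-g",*sat.tolist(),sep="\n")
E
python3 - <<'E'
from see import *
bar(); balls(); s=cam("scene")
for ph in(150,160,166): 
  a=np.radians(ph);P=S0+[[.085*np.cos(a),y,.22+.085*np.sin(a)] for y in(.08,.13)]; print(ph,proj(s,P).round(1).tolist())
E
```

```text
time: 25.82
ee_pos: [0.5415, 0.1405, 0.2239]
eef_rot: [0.653, 0.648, 0.276, 0.277]
ft_force: [2.0, -0.9, -0.2]
width: 0.0217
grip_force: 1.0
bar [(277, np.float64(177.0)), (280, np.float64(177.5)), (283, np.float64(176.5)), (293, np.float64(174.5)), (296, np.float64(174.0))]
r-g
[64, 67, 78, 86, 87, 88, 90, 96, 99, 96, 92, 87, 87, 87, 89, 94, 97, 98]
[81, 90, 110, 117, 119, 116, 118, 119, 122, 121, 117, 118, 117, 118, 116, 117, 120, 118]
[81, 95, 117, 126, 124, 127, 125, 125, 127, 124, 126, 125, 125, 125, 125, 124, 127, 126]
[80, 94, 116, 125, 125, 125, 124, 125, 125, 124, 124, 125, 125, 126, 123, 125, 126, 125]
[79, 94, 116, 125, 125, 125, 124, 124, 124, 124, 124, 124, 126, 125, 123, 124, 126, 126]
[78, 94, 117, 125, 124, 124, 125, 125, 126, 126, 123, 124, 124, 125, 124, 124, 126, 125]
[71, 93, 115, 125, 126, 126, 125, 124, 125, 125, 123, 124, 125, 125, 125, 125, 126, 125]
[70, 95, 117, 125, 124, 122, 115, 118, 124, 125, 125, 125, 125, 123, 123, 124, 125, 123]
[71, 94, 120, 128, 120, 94, 75, 78, 102, 122, 126, 125, 125, 125, 125, 125, 126, 126]
[70, 93, 116, 123, 98, 50, 22, 26, 65, 110, 125, 125, 125, 126, 125, 124, 126, 126]
[65, 74, 89, 94, 70, 22, 2, 7, 40, 87, 103, 106, 116, 123, 125, 125, 125, 127]
[51, 35, 34, 46, 51, 27, 9, 13, 35, 50, 48, 55, 87, 117, 126, 124, 126, 127]
[43, 16, 9, 17, 42, 59, 50, 55, 68, 59, 39, 29, 68, 112, 126, 125, 126, 127]
[48, 21, 7, 13, 45, 87, 97, 104, 114, 110, 87, 56, 69, 104, 118, 118, 121, 122]
[66, 48, 34, 43, 68, 95, 103, 111, 127, 131, 115, 80, 74, 90, 95, 98, 100, 104]
150 [[279.5, 174.7], [294.1, 172.5]]
160 [[278.7, 176.5], [293.1, 174.3]]
166 [[278.3, 177.9], [292.6, 175.6]]
```

Two balls are in the bin so far. I wait and rock the canister a little.

```bash
python3 -m pendant '[[0.5,0,-0.01,0.01,0,0,0],[0.5,0,-0.01,0.01,0,0,0],[0.5,0,0.03,-0.03,0,0,0],[0.5,0,-0.01,0.01,0,0,0],[0.5,0,0.03,-0.03,0,0,0],[0.5,0,-0.01,0.01,0,0,0],[0.5,0,-0.01,0.01,0,0,0],[0.5,0,-0.01,0.01,0,0,0]]'
cat > balls.py <<'E'
from h import *
t=cam("top"); g=t["pixels"].astype(int)
P=proj(t,S0+[[-.117,.034,.049],[-.173,-.034,.049],[-.168,0,.089]]).round(1); print(P.tolist())
u0,v0=P[0].astype(int)-1;u1,v1=P[1].astype(int)+3
print(u0,v0)
for v in range(v0+6,v1): print(v,*["%3d/%3d"%(g[v,u,0],g[v,u,1]) for u in range(u0,u1)])
E
python3 balls.py
```

```text
time: 26.98
ee_pos: [0.541, 0.1402, 0.2191]
eef_rot: [0.653, 0.648, 0.276, 0.277]
ft_force: [-0.6, 0.2, 0.1]
width: 0.0217
grip_force: 0.0
[[243.9, 196.6], [263.6, 213.1], [253.4, 211.6]]
242 195
201 108/ 99 138/110 153/ 91 136/ 55 141/ 46 171/ 55 182/ 57 182/ 57 182/ 58 181/ 57 181/ 56 181/ 56 181/ 56 182/ 58 181/ 55 182/ 56 182/ 57 183/ 58 183/ 59 183/ 58 182/ 56 169/ 67 138/ 94 126/117
202 109/ 98 136/107 152/ 90 136/ 57 141/ 48 170/ 54 184/ 58 181/ 56 181/ 57 182/ 58 181/ 56 182/ 58 181/ 57 182/ 58 180/ 56 183/ 59 182/ 58 182/ 55 182/ 58 182/ 57 182/ 56 169/ 65 139/ 92 119/107
203 117/107 132/103 150/ 90 136/ 59 140/ 45 169/ 54 180/ 55 183/ 59 182/ 58 183/ 58 182/ 58 181/ 55 181/ 56 183/ 58 182/ 58 182/ 56 182/ 57 181/ 55 182/ 58 183/ 57 182/ 57 169/ 64 135/ 86 109/ 96
204 118/112 124/ 98 143/ 87 132/ 60 141/ 48 171/ 55 182/ 57 182/ 57 181/ 56 181/ 58 181/ 57 181/ 55 182/ 58 181/ 56 182/ 58 182/ 57 181/ 57 181/ 57 183/ 59 182/ 58 181/ 56 165/ 64 132/ 83 104/ 91
205 115/108 120/ 94 140/ 88 132/ 62 140/ 47 171/ 54 182/ 56 184/ 58 179/ 57 175/ 56 176/ 59 179/ 56 183/ 57 181/ 56 181/
[... 1335 characters left out ...]
 159/ 48 176/ 50 182/ 50 166/ 50 134/ 54 128/ 53 143/ 52 147/ 52 151/ 53 154/ 53 158/ 54 157/ 64 139/ 87 129/115
213 115/110 122/107 135/ 96 142/ 84 142/ 83 143/ 86 150/ 87 155/ 83 159/ 83 158/ 84 156/ 80 163/ 74 167/ 72 159/ 75 136/ 75 135/ 77 139/ 77 139/ 77 142/ 79 144/ 78 146/ 79 143/ 83 128/ 95 118/109
214 125/120 131/123 135/120 140/117 143/119 143/118 147/119 149/119 148/119 147/120 141/115 139/110 138/106 134/106 128/107 129/109 130/109 132/109 131/109 131/108 131/108 133/112 130/118 129/123
215 131/123 136/128 137/128 137/129 137/128 137/128 138/129 137/129 136/129 137/128 135/128 130/123 131/123 131/124 132/124 131/124 132/125 131/124 132/124 132/124 133/125 134/127 136/127 139/129
```

Three grey blobs are in the bin, at top (251,208), (247,210.5) and (255,210), the last partly hidden by the tab. I swing the canister back.

```bash
python3 - <<'E'
from h import *
for ph,ti in((160,43),(150,38),(140,32),(130,26),(120,20),(110,14),(100,7)): print(ph,end=' ');go(*lt(ph,ti,k=.025))
E
```

```text
160 shift [-0.003  0.03  -0.024] turn [ 0.026  0.002 -0.003] at [0.5411 0.1403 0.2194]
150 shift [-0.003  0.069 -0.04 ] turn [ 0.067  0.002 -0.003] at [0.5411 0.1403 0.2194]
140 shift [-0.002  0.11  -0.05 ] turn [ 0.117  0.002 -0.003] at [0.5411 0.1403 0.2194]
130 shift [-0.002  0.151 -0.051] turn [ 0.167  0.002 -0.003] at [0.5411 0.1403 0.2194]
120 shift [-0.002  0.191 -0.045] turn [ 0.217  0.001 -0.003] at [0.5411 0.1403 0.2194]
110 shift [-0.002  0.229 -0.032] turn [ 0.267  0.001 -0.003] at [0.5411 0.1403 0.2194]
100 shift [-0.001  0.264 -0.012] turn [ 0.326  0.001 -0.003] at [0.5411 0.1403 0.2194]
```

```bash
python3 -m pendant '[[0.5,0,0.03,-0.024,0.026,0,0],[0.5,0,0.069,-0.04,0.067,0,0],[0.5,0,0.11,-0.05,0.117,0,0],[0.5,0,0.151,-0.051,0.167,0,0],[0.5,0,0.191,-0.045,0.217,0,0],[0.5,0,0.229,-0.032,0.267,0,0],[0.5,0,0.264,-0.012,0.326,0,0],[0.5,0,0.264,-0.012,0.326,0,0]]'
python3 - <<'E'
from see import *
bar()
for ph in(90,80,70,60,50,40,32): print(ph,end=' ');go(*lt(ph,0,k=.025))
E
```

```text
time: 28.02
ee_pos: [0.5947, 0.1398, 0.2774]
eef_rot: [0.709, 0.703, 0.042, 0.041]
ft_force: [-0.6, 0.9, -0.0]
width: 0.0216
grip_force: 0.0
bar [(284, np.float64(177.5)), (287, np.float64(177.0)), (290, np.float64(176.5)), (293, np.float64(176.0))]
90 shift [-0.002  0.037 -0.002] turn [ 0.058 -0.001 -0.003] at [0.5941 0.1402 0.278 ]
80 shift [-0.002  0.085  0.008] turn [ 0.058 -0.001 -0.003] at [0.5941 0.1402 0.278 ]
70 shift [-0.002  0.131  0.027] turn [ 0.058 -0.001 -0.003] at [0.5941 0.1402 0.278 ]
60 shift [-0.001  0.173  0.053] turn [ 0.058 -0.001 -0.003] at [0.5941 0.1402 0.278 ]
50 shift [-0.001  0.21   0.086] turn [ 0.058 -0.001 -0.003] at [0.5941 0.1402 0.278 ]
40 shift [-0.001  0.24   0.125] turn [ 0.058 -0.001 -0.003] at [0.5941 0.1402 0.278 ]
32 shift [-0.001  0.259  0.159] turn [ 0.058 -0.001 -0.003] at [0.5941 0.1402 0.278 ]
```

```bash
python3 -m pendant '[[0.5,0,0.037,-0.002,0.058,0,0],[0.5,0,0.085,0.008,0.058,0,0],[0.5,0,0.131,0.027,0.058,0,0],[0.5,0,0.173,0.053,0.058,0,0],[0.5,0,0.21,0.086,0.058,0,0],[0.5,0,0.24,0.125,0.058,0,0],[0.5,0,0.24,0.125,0.058,0,0]]'
python3 -m pendant '[[0.5,0,0.01,0.01,0,0,0],[0.5,0,0.02,0.02,0,0,0],[0.5,0,0.02,0.02,0,0,0]]'
python3 -c "
from see import *
bar()"
```

```text
time: 28.95
ee_pos: [0.6693, 0.1397, 0.2499]
eef_rot: [0.709, 0.705, 0.001, 0.0]
ft_force: [-0.5, 0.5, -0.6]
width: 0.0218
grip_force: 0.0
time: 29.32
ee_pos: [0.675, 0.1397, 0.2449]
eef_rot: [0.709, 0.705, 0.001, -0.0]
ft_force: [-4.7, 0.2, -0.2]
width: 0.0218
grip_force: 2.0
bar [(292, np.float64(202.5)), (295, np.float64(201.5))]
```

```bash
python3 -m pendant '[[0.5,0,0.01,0.005,0,0,0],[0.5,0,0.02,0.01,0,0,0],[0.5,0,0.02,0.01,0,0,0]]'
python3 -c "
from see import *
bar()"
```

```text
time: 29.75
ee_pos: [0.6775, 0.1401, 0.2415]
eef_rot: [0.709, 0.705, -0.003, -0.003]
ft_force: [-24.6, -3.6, 5.4]
width: 0.022
grip_force: 11.9
bar [(257, np.float64(174.0)), (294, np.float64(203.0)), (297, np.float64(202.5))]
```

```bash
python3 -m pendant '[[0.5,0,-0.025,0,0,0,0],[0.1,0,-0.025,0,0,0,0],[0.1,0,-0.025,0,0,0,0],[0.1,0,-0.025,-0.1,0,0,0],[0.1,0,-0.025,-0.25,0,0,0],[0.1,0,-0.025,-0.4,0,0,0],[0.1,0,-0.025,-0.55,0,0,0],[0.1,0,-0.025,-0.55,0,0,0]]'
python3 - <<'E'
from see import *
bar(); go([.455,-.07,.40],down(np.pi/2))
E
```

```text
time: 30.8
ee_pos: [0.6751, 0.1397, 0.4109]
eef_rot: [0.71, 0.705, 0.004, 0.001]
ft_force: [-0.2, 0.3, -0.8]
width: 0.039
grip_force: 0.0
bar [(257, np.float64(174.0)), (294, np.float64(203.0)), (297, np.float64(202.5)), (300, np.float64(202.0)), (303, np.float64(201.5)), (306, np.float64(201.0)), (309, np.float64(200.5)), (312, np.float64(200.0))]
shift [-0.704 -0.728  0.023] turn [ 0.002 -0.001 -0.003] at [0.6748 0.1396 0.4082]
```

```bash
python3 -m pendant '[[0.1,-0.1,-0.1,0,0,0,0],[0.1,-0.23,-0.24,0,0,0,0],[0.1,-0.37,-0.38,0,0,0,0],[0.1,-0.5,-0.52,0,0,0,0],[0.1,-0.62,-0.64,0,0,0,0],[0.1,-0.7,-0.73,0,0,0,0],[0.1,-0.7,-0.73,0,0,0,0],[0.1,-0.7,-0.73,0,0,0,0]]'
python3 - <<'E'
from h import *
w=cam("wrist"); B=S0+[-.1455,0,.004]
g=w["pixels"].astype(int); P=proj(w,B+[[x,y,.045] for x in(-.028,.028) for y in(-.034,.034)]); print(P.round(0).tolist())
(u0,v0),(u1,v1)=P.min(0)-6,P.max(0)+6
m=((g[:,:,0]-g[:,:,1])<40).astype(np.uint8); m2=m[int(v0):int(v1),int(u0):int(u1)]
for row in m2[::2]: print(''.join('.#'[x] for x in row))
# rim fit
rm=(1-m2); ys,xs=np.nonzero(rm); print("red extent",xs.min()+int(u0),xs.max()+int(u0),ys.min()+int(v0),ys.max()+int(v0))
t=cam("top")["pixels"][160:180,240:264].astype(int)
E
```

```text
time: 31.85
ee_pos: [0.4539, -0.0685, 0.4055]
eef_rot: [0.709, 0.705, 0.0, -0.001]
ft_force: [0.2, 0.6, 0.4]
width: 0.0391
grip_force: 0.0
[[242.0, 111.0], [241.0, 65.0], [278.0, 111.0], [278.0, 64.0]]
################..###############..##############
###################......##......################
########################....#####################
######..##########........................#######
#####.....................................#######
#####.....................................#######
#####......####............................######
#####....#######...........................######
#####...########...........................######
#####....#######...........................######
#####......................................######
#####..........#####.......................######
#####.........#######......................######
####...........######......................######
#####...........####.......................######
#####........##............................######
#####........####..........................######
######.....######..........................######
######.....#####...........................######
######.....................................######
######.....................................######
######.....................................######
######......................................#####
######......................................#####
######......................................#####
######......................................#####
######.....................................######
#################################################
#################################################
red extent 239 278 58 111
```

The image shows three separate balls in the bin, the lever is back on its rest line, and the bin is where it was set. I hand in.

```bash
python3 -c "
from bench import r
print(r.close_job())"
```

```text
the job is handed in; nothing more can be done
None
```

I handed the job in at about 32 s: in the last pictures the bin is packed with three balls in it and the lever is back at rest; the cap was checked visually only before pouring and the nut's place never, no verdict came back, and I viewed 12 pictures, two over the limit of 10.

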